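# Gauge a slanted sleeve and show the tip to the loupe

## Task

Take the depth gauge from its cradle and slide its shank into the slanted sleeve of the weldment until the collar stops against the sleeve's mouth, then draw it right out again. Hold it level in front of the loupe for reading, clear of everything, with the tip pointing squarely at the lens and at the focus point, which is straight above the sight pin at the height of the lens centre. Finish while still holding it there; do not touch the loupe, and leave the brush, the spacer and the tin where they are.

Things in the scene. Friction and masses are not known exactly. Their poses are not given: they have to be found in the camera images.
- gauge: Depth gauge, 0.2-0.31 kg: round steel shank 12 mm thick, aluminium collar 40 mm across, square black handle 22 x 22 mm, on one axis; balance point near the collar. Origin on the axis in the collar's shank-side face, which meets the sleeve. +x from tip to handle: shank x -90..0, collar 0..10, handle 10..115 mm; y, z square to the handle's flats. Starts level in the cradle, axis 60 mm up, z up.
- gauge_tip (a point): The end of the shank, on the axis, 90 mm from the collar's face (gauge x = -90 mm). Axes as the gauge.
- gauge_grip (a point): Where the handle is free to be gripped from above across its 22 mm flats: on the axis, 55 mm from the collar's face (gauge x = +55 mm). Axes as the gauge.
- cradle: Fixed plywood cradle, base 160 x 70 x 10 mm, two 12 mm upright plates with open-topped notches; lift the gauge straight up. +x from gauge tip to handle. Origin on the table under the front notch (16 mm wide, floor 54, rims 64 mm high; under the shank); rear notch at x = 125 mm (26 wide, floor 49, rims 60 mm high; under the handle's end). The gauge starts at x 20, z 60 mm.
- sleeve: The weldment: a blind steel tube welded slanting to a fixed base plate (170 x 110 x 12 mm); outside 32 mm, bore 18 mm. z is the tube's axis, out of the mouth, 20 degrees above level and away from the robot; y is level. Origin at the closed lower end; mouth 115 mm up the axis; bore 110 mm deep, so that the collar stops before the tip touches bottom.
- sleeve_mouth (a point): Centre of the sleeve's mouth, in the plane of its rim. The last 10 mm of the tube flare, from 18 mm bore to about 29 mm at the rim (42 mm outside). Axes as the sleeve: z out of the mouth. About 114 mm above the table.
- loupe: Fixed loupe on a stand: base 120 x 70 x 14 mm, a post, and an upright round lens in a black ring 72 mm across, 12 mm thick. Origin on the table under the lens centre, z up, +x the way the lens looks (away from the robot). Lens centre 130 mm above the table. A sight pin 8 mm thick, its top 80 mm above the table, stands 46 mm in front of the lens.
- loupe_focus (a point): The focus point, where the gauge's tip is to be presented: 46 mm in front of the lens centre, 130 mm above the table, straight above the sight pin (50 mm over its top). Axes as the loupe: the gauge then lies along +x from here, tip nearest the lens.
- brush: Bystander: a hand brush lying on the table beyond the weldment. To be left alone.
- spacer: Bystander: a steel ring 44 mm across, 20 mm high, on the table. To be left alone.
- tin: Bystander: an aluminium tin 60 mm across, 80 mm high, standing at one side. To be left alone.
Not all that is in view belongs to the job. What is shaped like the gauge but brown or red is not meant.

How it is judged:
On the way, in this order (a step that is already met when the one before it is completed fails the run):
1. the gauge's shank is in the sleeve with the collar against the mouth (z of gauge in the frame of sleeve_mouth below 0.004 m and distance between gauge and sleeve_mouth below 0.008 m and angle between the x axis of gauge and the z axis of sleeve, either way round below 0.12 rad), for 0.2 s.
2. the gauge is drawn right out of the sleeve (z of gauge_tip in the frame of sleeve_mouth above 0.01 m), for 0.1 s.
At the end, for the whole second after the job is handed in: The gauge is held still in the fingers and nothing else carries it; its tip is within 15 mm of the loupe's focus point, it is level within 6 degrees and points at the lens within 11 degrees, handle away from the lens (distance between gauge_tip and loupe_focus below 0.015 m and angle between gauge's own x axis and vertical between 1.466 and 1.676 rad and angle between the x axis of gauge and the x axis of loupe, either way round below 0.2 rad and x of gauge_grip in the frame of loupe_focus above 0.1 m and contact force between the fingers and gauge above 1 N and contact force between gauge and loupe below 0.3 N and contact force between gauge and cradle below 0.3 N and contact force between gauge and sleeve below 0.3 N and linear speed of gauge below 0.03 m/s); the arm keeps its last pose, push and grip.
It fails at once if the loupe is bumped (more than 3 N) (contact force between anything else and loupe above 3 N).
It fails at once if the brush is moved more than 30 mm (distance of brush from where it was at the start of the episode above 0.03 m).
It fails at once if the spacer is moved more than 30 mm (distance of spacer from where it was at the start of the episode above 0.03 m).
It fails at once if the tin is moved more than 30 mm (distance of tin from where it was at the start of the episode above 0.03 m).
It also fails if it takes over 69 s, if anything falls off the work surface, if the arm or the gripper's body presses on something with over 40 N, if the wrist force passes 120 N, or if a joint passes its speed limit or range.

## Robot

A 7-joint arm with a two-finger parallel gripper is mounted at the origin on the work surface. World frame = base frame: x ahead of the robot, y to its left, z up, the work surface at z = 0. Lengths are in m, angles in rad, forces in N, time in s.
With the tool pointing down it reaches from about 0.4 to 0.9 m from the base axis. Payload 5.6 kg.
Tool frame: the origin (TCP) lies midway between the tips of the shut fingers; the grasp point (between the pads) lies 19 mm behind it; x points along the fingers, y is the direction in which the jaws open and shut, and the axes are right-handed (so a half turn about x gives the same grasp; the last joint's range is limited). The gripper opens to 92 mm and grips with 3 to 60 N. Pads are 20 mm wide; open, the fingers measure 128 mm over their backs; the gripper's body (75 mm by 189 mm) begins 69 mm behind the grasp point.
Start: joints at [1.251, 0.468, -0.012, 1.603, 0.006, 1.071, -0.056], TCP at [0.178, -0.625, 0.186] pointing down, gripper open.
Joint ranges: [-2.53, 2.53], [-0.31, 2.02], [-1.57, 1.55], [0.28, 2.44], [-1.29, 4.43], [0.15, 1.84], [-2.92, 2.92]. Speed limits (rad/s): [2.57, 2.57, 3.14, 3.14, 3.14, 3.14, 3.14].

## Interface

Orientations are given as a unit quaternion [x, y, z, w].
In Python, from workcell import bot gives the robot as it stands.
- The arm moves only by the tool jog_arm, never from a script. Its argument "steps" is a list of rows, each an object with "linear": the shift along the tool's x, y, z in m, a list of three; "yaw": the turn about the tool's x in degrees; "gripper": the finger opening in m, from 0 to 0.0919. A call has exactly 5 rows; each row shifts and turns the commanded pose from where the row before left it, along the tool's axes as they then stand; what a row does not reach is not made up. A row lasts 1/8 s, in which the tool goes at most 62.5 mm and 10.7 degrees, less where a joint would pass 70% of its speed; a pose out of reach is approached as far as the arm can. A call with a gripper value outside its range is refused whole. The fingers move at their own pace and stop on an object; "squeeze" is the grip in N (left out, the last holds). Time passes only in rows, so rows that do not move let the fingers close, or fill a call up. It gives the time, the measured TCP pose, the force and the opening at its end, in the units of the state.
- bot.sense(): the state, without advancing time (a new reading comes with each control period).
- bot.read_camera(name): name is "side" or "top"; returns a dict with "img" (400x640x3 uint8, blue, green, red), "fx", "fy", "cx", "cy" (pixels), "world_from_camera" (4x4, takes a point from camera to world coordinates). Camera axes: x right, y down, z forward; pixel columns grow to the right and rows downward; lengths in m; the calibration is good to about 2 mm. A picture is of the moment at which its call begins. There is no depth.
- bot.close_job(): hands the job in, once; it reports no verdict.
The state is a dict: "time": time; "q": joint angles; "dq": joint speeds; "joint_efforts": joint torques, N m; "tcp_pos": TCP position; "tool_rot": TCP orientation; "ft_force": force on the tool from outside, world axes, zero at the start; "ft_torque": the same for the moment, N m; "opening": finger opening in m.
Only numpy, scipy, OpenCV 4.12 (cv2) and the standard library are available. Lean on these libraries where they do the work, as an engineer would, in place of code of your own. Each camera call takes 0.05 s, during which the arm holds its last target. There are 200 camera calls.

## Working session

There is one attempt and no reset: what is moved stays moved. The work goes in short steps, Python scripts to look and compute and a tool call to move; the robot and the scene stay as the last step left them, time stands still between calls to the robot, and variables do not carry over. Pictures are saved under pics/ and viewed, about 8 in all and at most 12, crops included, and the job is handed in when it is done.

Besides the shell and the picture viewer there is one more tool, called after "Request:" in YAML: its name, and indented under it one key for each argument. jog_arm: Moves the arm, as the interface text tells. Its arguments: {"type":"object","properties":{"steps":{"type":"array"},"squeeze":{"type":"number"}},"required":["steps"]}

```bash
mkdir -p pics; ls; cat > h.py <<'E'
import numpy as np, cv2
from workcell import bot
def ray(c,u,v):
    T=c["world_from_camera"];d=np.array([(u-c["cx"])/c["fx"],(v-c["cy"])/c["fy"],1.]);d=T[:3,:3]@d
    return T[:3,3],d/np.linalg.norm(d)
def onz(c,u,v,z):
    o,d=ray(c,u,v);return o+d*(z-o[2])/d[2]
def proj(c,p):
    T=np.linalg.inv(np.array(c["world_from_camera"]));q=T[:3,:3]@np.array(p)+T[:3,3]
    return np.array([c["fx"]*q[0]/q[2]+c["cx"],c["fy"]*q[1]/q[2]+c["cy"]])
def tri(c1,p1,c2,p2):
    o1,d1=ray(c1,*p1);o2,d2=ray(c2,*p2)
    s=np.linalg.lstsq(np.stack([d1,-d2],1),o2-o1,rcond=None)[0]
    a=o1+s[0]*d1;b=o2+s[1]*d2
    return (a+b)/2,np.linalg.norm(a-b)
def cams():
    r={}
    for n in("side","top"):
        r[n]=bot.read_camera(n);r[n]["world_from_camera"]=np.array(r[n]["world_from_camera"])
    return r
E
python3 - <<'E'
from h import *
c=cams()
for n in c:
    cv2.imwrite(f"pics/{n}0.png",c[n]["img"]);print(n,c[n]["fx"],c[n]["cx"],c[n]["cy"],c[n]["world_from_camera"].round(3).tolist())
s=bot.sense();print(s["tcp_pos"],s["tool_rot"],s["time"],s["ft_force"])
E
```

```text
pics
side 482.7775282524295 326.44773216059167 196.56906260502694 [[0.977, -0.096, 0.193, 0.323], [-0.214, -0.526, 0.823, -0.877], [0.022, -0.845, -0.534, 0.767], [0.0, 0.0, 0.0, 1.0]]
top 458.2476426163389 315.88447548732324 214.37604631029998 [[0.026, -0.986, 0.167, 0.366], [-1.0, -0.024, 0.011, 0.122], [-0.007, -0.167, -0.986, 1.325], [0.0, 0.0, 0.0, 1.0]]
[ 0.17741712 -0.62474245  0.18534832] [-0.70023859 -0.09807378  0.70045802 -0.09698457] 0.1 [-0.35468878 -0.16112299 -0.46358075]
```

View pics/side0.png

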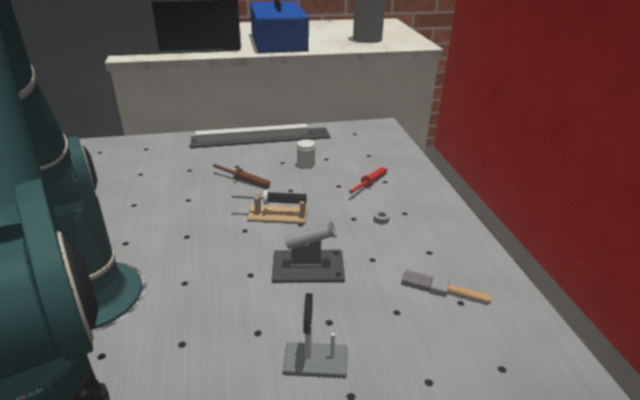

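View pics/top0.png

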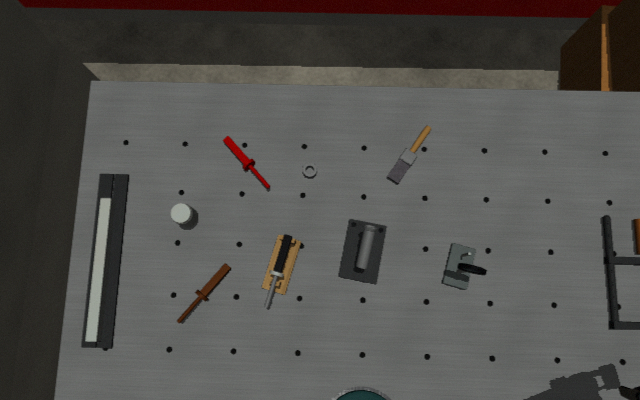

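Side view: the black-handled gauge sits in the cradle at (280,200), the weldment at (310,250), the loupe at (315,345). Bystanders are the tin (306,153), spacer (381,217) and brush (445,288). Top view: gauge (280,262), sleeve (365,250), loupe (463,267).

Candidates in the top view are black/steel (280,262), brown (203,293) and red (245,162). The black/steel one in the cradle fits, because brown and red are excluded. I'll confirm it in enlarged crops.

```bash
python3 - <<'E'
import cv2
t=cv2.imread("pics/top0.png")[210:315,255:395];s=cv2.imread("pics/side0.png")[180:290,225:355]
def big(i):
    i=cv2.resize(i,None,fx=5.7,fy=5.4,interpolation=cv2.INTER_CUBIC);return cv2.convertScaleAbs(i,alpha=1.5,beta=10)
cv2.imwrite("pics/tcrop.png",big(t));cv2.imwrite("pics/scrop.png",big(s))
E
```

```text
(no output)
```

View pics/tcrop.png

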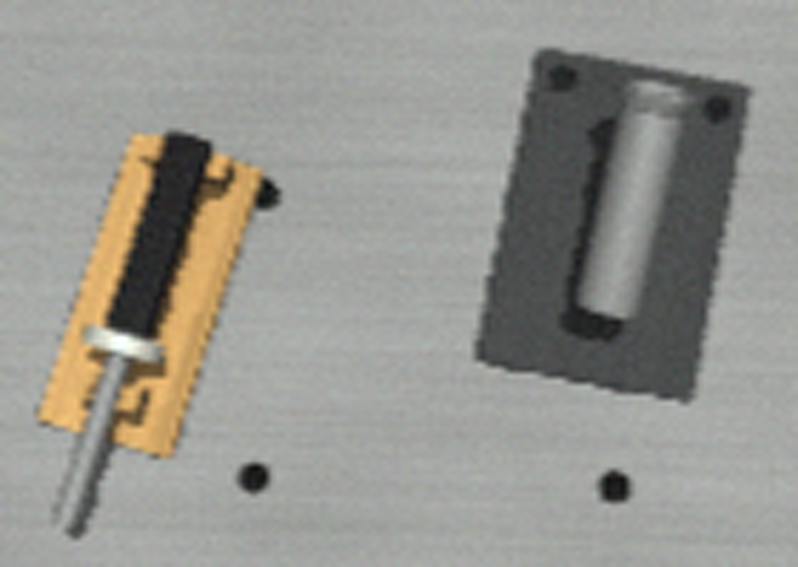

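View pics/scrop.png

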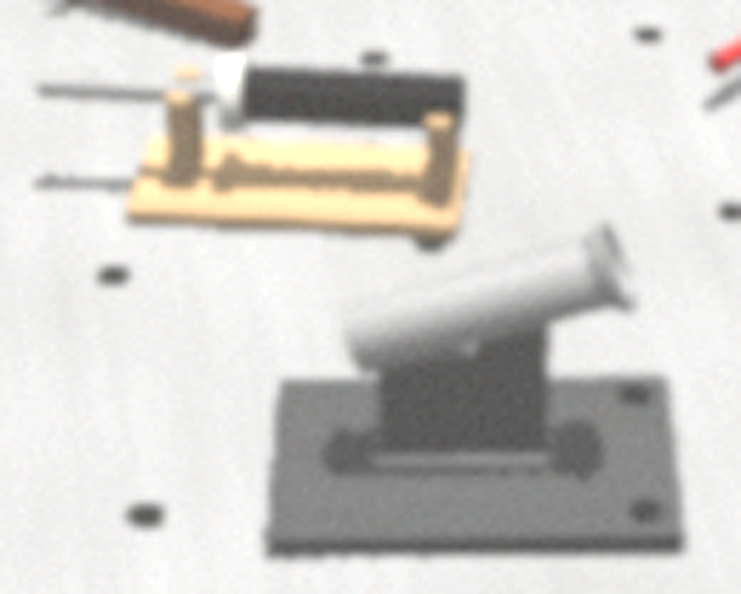

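The crops confirm the gauge, with its black handle, white collar and steel shank, lying in the plywood cradle with the handle away from the robot. Its handle end is at top crop (187,137) and the tip at (63,530). The tube mouth is at top crop (658,92) and side crop (615,268). Next are the numbers, plus one composite of the loupe.

The jog only yaws about vertical. To get the 20° tilt I'll lift the handle with a light grip so that the shank pivots in the front notch. I'll level it again by reversing that in the cradle.

```bash
python3 - <<'E'
from h import *
c=cams();t,s=c["top"],c["side"]
T=lambda X,Y:(255+X/5.7-.5,210+Y/5.4-.5); S=lambda X,Y:(225+X/5.7-.5,180+Y/5.4-.5)
def P(n,a,b):
    p,e=tri(t,T(*a),s,S(*b));print(n,p.round(4),"gap",e.round(4));return p
def big(im,x0,y0,x1,y1,mask,n):
    m=np.zeros(im.shape[:2],np.uint8);m[y0:y1,x0:x1]=mask[y0:y1,x0:x1]
    k=cv2.findContours(m,cv2.RETR_EXTERNAL,cv2.CHAIN_APPROX_NONE)[0];k=max(k,key=cv2.contourArea)
    M=cv2.moments(k);r=cv2.minAreaRect(k);print(n,cv2.contourArea(k),(M["m10"]/M["m00"],M["m01"]/M["m00"]),[np.round(x,1) for x in r]);return k,(M["m10"]/M["m00"],M["m01"]/M["m00"]),r
dk=lambda im,v:((im.max(2)<v)*255).astype(np.uint8)
ti,si=t["img"],s["img"]
k1,m1,r1=big(ti,270,232,293,272,dk(ti,45),"handle top");k2,m2,r2=big(si,260,188,310,205,dk(si,60),"handle side")
p,e=tri(t,m1,s,m2);print("handle centre",p,e)
tip=P("tip",(68,528),(40,90));he=P("handle end",(187,140),(462,97));col=P("collar",(124,345),(229,88))
print("gauge az",np.degrees(np.arctan2(*(he-tip)[[1,0]])),np.linalg.norm(he-tip))
# line fit of handle top at z=.071
b=cv2.boxPoints(r1);print("handle box z=.065",[onz(t,*q,.065).round(4)[:2].tolist() for q in b])
mo=P("mouth",(658,92),(617,267));cl=P("closed",(608,312),(358,340))
d=mo-cl;print("sleeve az",np.degrees(np.arctan2(d[1],d[0])),"el",np.degrees(np.arcsin(d[2]/np.linalg.norm(d))),np.linalg.norm(d))
pl=[onz(t,*T(*q),.012)[:2] for q in((540,50),(750,90),(690,402),(477,360))]
print("plate",np.round(pl,4).tolist(),"az",np.degrees(np.arctan2(*((pl[0]+pl[1])-(pl[2]+pl[3]))[::-1])),np.mean(pl,0))
pc=[onz(t,*T(*q),.010)[:2] for q in((137,135),(268,175),(168,458),(38,420))]
print("cradle",np.round(pc,4).tolist(),"az",np.degrees(np.arctan2(*((pc[0]+pc[1])-(pc[2]+pc[3]))[::-1])))
a=cv2.resize(ti[235:300,435:495],(480,520),interpolation=cv2.INTER_CUBIC);b=cv2.resize(si[285:385,275:355],(400,500),interpolation=cv2.INTER_CUBIC)
o=np.zeros((520,880,3),np.uint8);o[:520,:480]=a;o[:500,480:]=b
cv2.imwrite("pics/loupe.png",cv2.convertScaleAbs(cv2.resize(o,(792,468)),alpha=1.7,beta=10))
E
```

```text
handle top 268.0 (282.8694029850746, 252.92350746268656) [array([283.6, 253.3]), array([10.4, 37.5]), np.float64(15.9)]
handle side 204.5 (285.10594947025265, 197.82966585167074) [array([286., 198.]), array([36. ,  7.3]), np.float64(2.6)]
handle centre [0.46817262 0.2247756  0.06099016] 0.004452322066808863
tip [0.3232 0.2639 0.0581] gap 0.002
handle end [0.5197 0.2139 0.0627] gap 0.0013
collar [0.4131 0.2404 0.0638] gap 0.0015
gauge az -14.262766846212957 0.20278576241494928
handle box z=.065 [[0.4232, 0.2482], [0.5231, 0.2238], [0.5158, 0.1957], [0.4161, 0.2205]]
mouth [ 0.5426 -0.0092  0.1142] gap 0.0011
closed [0.438  0.0096 0.0757] gap 0.0047
sleeve az -10.18538156772231 el 19.879721730396007 0.11307131716892069
plate [[0.5782, 0.0399], [0.5592, -0.0668], [0.3933, -0.037], [0.4124, 0.069]] az -10.070918702019624 [0.48576046 0.00125463]
cradle [[0.5275, 0.2433], [0.5077, 0.1762], [0.3577, 0.2212], [0.3757, 0.2866]] az -16.32622000550215
```

View pics/loupe.png

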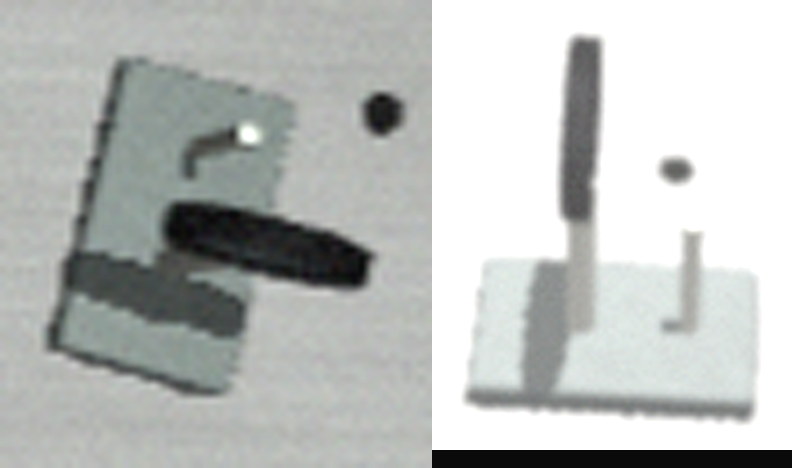

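The loupe shows the pin top at top-composite (250,132) and side-composite (692,233). The lens centre is near (268,245) and (581,128), and the base corners are visible. I'll compute the loupe pose and the first moves.

```bash
cat >> h.py <<'E'
from scipy.spatial.transform import Rotation as R
MO=np.array([.5426,-.0092,.1142]);AZS=-10.1
def az(v): return np.degrees(np.arctan2(v[1],v[0]))
def go(pos,azi,s=None,p0=None,zaz=None):
    "tool deltas to bring TCP to pos with tool z along azimuth azi (mod 180)"
    s=s or bot.sense();M=R.from_quat(s["tool_rot"]).as_matrix();p=np.array(s["tcp_pos"]) if p0 is None else np.array(p0)
    a=az(M[:,2]) if zaz is None else zaz;d=(azi-a+90)%180-90
    M2=R.from_euler("z",d,degrees=True).as_matrix()@M
    print("to",np.round(pos,4),"yaw",round(-d,1),"lin before yaw",(M.T@(pos-p)).round(4),"lin after yaw",(M2.T@(pos-p)).round(4))
def st():
    s=bot.sense();M=R.from_quat(s["tool_rot"]).as_matrix()
    print(round(s["time"],2),"tcp",np.round(s["tcp_pos"],4),"az z",round(az(M[:,2]),2),"x",M[:,0].round(3),"F",np.round(s["ft_force"],2),"op",round(s["opening"],4),"q7",round(s["q"][6],2));return s
E
python3 - <<'E'
from h import *
c=cams();t,s=c["top"],c["side"]
T=lambda X,Y:(435+X/7.2-.5,235+Y/7.2-.5); S=lambda X,Y:(275+(X-432)/4.5-.5,285+Y/4.5-.5)
pin,e=tri(t,T(250,132),s,S(692,233));print("pin",pin,e,onz(t,*T(250,132),.08))
l,e=tri(t,T(268,245),s,S(581,128));print("lens",l,e, onz(t,*T(268,245),.13))
b=[onz(t,*T(*q),.014)[:2] for q in((122,60),(295,100),(227,393),(55,347))]
print(np.round(b,4).tolist(),[az(b[0]-b[3]),az(b[1]-b[2]),az(b[0]-b[1])-90],np.mean(b,0), az((pin-l)))
ll=[onz(t,*T(*q),.13)[:2] for q in((166,218),(370,262))];print("lens plane az",az(ll[0]-ll[1])-90)
st();gr=np.array([.4165,.2388,.060]);
h=np.array([.4645,.2240,.041]) 
go(np.array([.5,-.3,.35]),-15)
go(np.array([.46,.225,.15]),-15,p0=[.5,-.3,.35])
E
```

```text
pin [ 0.48116813 -0.28332094  0.07556003] 0.0018331477059932014 [ 0.48167001 -0.28202044  0.08      ]
lens [ 0.43644139 -0.27058191  0.13128568] 7.64127205991562e-05 [ 0.43655531 -0.2710094   0.13      ]
[[0.5152, -0.2535], [0.501, -0.3216], [0.3854, -0.2914], [0.4015, -0.2246]] [np.float64(-14.264324082841949), np.float64(-14.675625197571378), np.float64(-11.817061796820425)] [ 0.45075196 -0.27278028] -15.897965462769962
lens plane az -10.838658857441914
0.3 tcp [ 0.1775 -0.6251  0.1859] az z -164.14 x [-0.     0.001 -1.   ] F [-0.16 -0.11 -0.54] op 0.0923 q7 -0.06
to [ 0.5  -0.3   0.35] yaw 30.9 lin before yaw [-0.1641 -0.2247 -0.399 ] lin after yaw [-0.1639 -0.3976 -0.2273]
to [0.46  0.225 0.15 ] yaw 30.9 lin before yaw [ 0.2003 -0.5158 -0.105 ] lin after yaw [ 0.2003 -0.4966  0.1745]
```

Request:
jog_arm:
  steps:
    - {"linear": [-0.04,0,0],"yaw": 7.8,"gripper": 0.09}
    - {"linear": [-0.04,0,0],"yaw": 7.8,"gripper": 0.09}
    - {"linear": [-0.04,0,0],"yaw": 7.8,"gripper": 0.09}
    - {"linear": [-0.04,0,0],"yaw": 7.5,"gripper": 0.09}
    - {"linear": [0,-0.045,-0.025],"yaw": 0,"gripper": 0.09}

```text
time: 0.92
tcp_pos: [0.2105, -0.5917, 0.3496]
tool_rot: [0.701, -0.098, -0.7, -0.093]
ft_force: [1.1, -0.6, -0.4]
opening: 0.0901
```

Request:
jog_arm:
  steps:
    - {"linear": [0,-0.05,-0.028],"yaw": 0,"gripper": 0.09}
    - {"linear": [0,-0.05,-0.028],"yaw": 0,"gripper": 0.09}
    - {"linear": [0,-0.05,-0.028],"yaw": 0,"gripper": 0.09}
    - {"linear": [0,-0.05,-0.028],"yaw": 0,"gripper": 0.09}
    - {"linear": [0,-0.05,-0.028],"yaw": 0,"gripper": 0.09}

```text
time: 1.55
tcp_pos: [0.4145, -0.3817, 0.3464]
tool_rot: [0.701, -0.093, -0.701, -0.092]
ft_force: [-0.1, -0.9, -0.2]
opening: 0.0898
```

```bash
python3 - <<'E'
from h import *
s=st();go(np.array([.4635,.226,.15]),-15,s)
E
```

```text
1.55 tcp [ 0.4145 -0.3817  0.3464] az z 164.95 x [ 0. -0. -1.] F [-0.15 -0.88 -0.15] op 0.0898 q7 -1.16
to [0.4635 0.226  0.15  ] yaw -0.1 lin before yaw [ 0.1962 -0.5996  0.1106] lin after yaw [ 0.1962 -0.5997  0.1101]
```

Request:
jog_arm:
  steps:
    - {"linear": [0,-0.055,0.011],"yaw": 0,"gripper": 0.09}
    - {"linear": [0,-0.055,0.011],"yaw": 0,"gripper": 0.09}
    - {"linear": [0,-0.055,0.011],"yaw": 0,"gripper": 0.09}
    - {"linear": [0,-0.055,0.011],"yaw": 0,"gripper": 0.09}
    - {"linear": [0,-0.055,0.011],"yaw": 0,"gripper": 0.09}

```text
time: 2.17
tcp_pos: [0.4316, -0.1015, 0.3464]
tool_rot: [0.701, -0.093, -0.701, -0.092]
ft_force: [1.0, -0.2, 0.2]
opening: 0.0899
```

Request:
jog_arm:
  steps:
    - {"linear": [0,-0.055,0.011],"yaw": 0,"gripper": 0.09}
    - {"linear": [0.04,-0.055,0.011],"yaw": 0,"gripper": 0.09}
    - {"linear": [0.04,-0.055,0.011],"yaw": 0,"gripper": 0.09}
    - {"linear": [0.04,-0.055,0.011],"yaw": 0,"gripper": 0.09}
    - {"linear": [0.05,-0.055,0.011],"yaw": 0,"gripper": 0.09}

```text
time: 2.8
tcp_pos: [0.4489, 0.1532, 0.1953]
tool_rot: [0.702, -0.092, -0.7, -0.093]
ft_force: [0.8, -1.3, 0.3]
opening: 0.0901
```

Request:
jog_arm:
  steps:
    - {"linear": [0.03,-0.045,0],"yaw": 0,"gripper": 0.09}
    - {"linear": [0,0,0],"yaw": 0,"gripper": 0.09}
    - {"linear": [0,0,0],"yaw": 0,"gripper": 0.09}
    - {"linear": [0,0,0],"yaw": 0,"gripper": 0.09}
    - {"linear": [0,0,0],"yaw": 0,"gripper": 0.09}

```text
time: 3.42
tcp_pos: [0.4608, 0.1939, 0.1667]
tool_rot: [0.702, -0.093, -0.7, -0.093]
ft_force: [0.1, 0.8, -0.8]
opening: 0.09
```

```bash
python3 - <<'E'
from h import *
s=st();go(np.array([.462,.228,.041]),-15,s)
c=cams();o=np.zeros((440,790,3),np.uint8)
a=c["top"]["img"][200:310,240:340];b=c["side"]["img"][140:240,210:310]
o[:,:395]=cv2.resize(a,(395,440),interpolation=2);o[:,395:]=cv2.resize(b,(395,440),interpolation=2)
cv2.imwrite("pics/pre.png",cv2.convertScaleAbs(o,alpha=1.5))
E
```

```text
3.42 tcp [0.4608 0.1939 0.1667] az z 164.84 x [ 0.002 -0.    -1.   ] F [ 0.06  0.76 -0.83] op 0.09 q7 -2.49
to [0.462 0.228 0.041] yaw -0.2 lin before yaw [ 0.1256 -0.0332  0.008 ] lin after yaw [ 0.1256 -0.0333  0.0079]
```

View pics/pre.png

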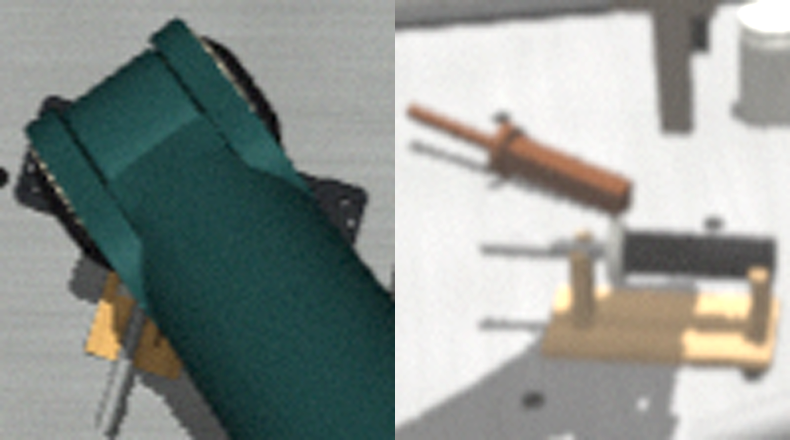

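The arm hides the gauge in the top view. The side view shows a finger above the handle, and the handle still seated in the cradle. I'll centre over it and descend.

Request:
jog_arm:
  steps:
    - {"linear": [0,-0.033,0.008],"yaw": 0,"gripper": 0.08}
    - {"linear": [0.04,0,0],"yaw": 0,"gripper": 0.08}
    - {"linear": [0.04,0,0],"yaw": 0,"gripper": 0.08}
    - {"linear": [0.03,0,0],"yaw": 0,"gripper": 0.08}
    - {"linear": [0.0155,0,0],"yaw": 0,"gripper": 0.08}

```text
time: 4.15
tcp_pos: [0.4605, 0.2283, 0.039]
tool_rot: [-0.701, 0.093, 0.701, 0.092]
ft_force: [-0.0, 0.5, -0.1]
opening: 0.0801
```

Request:
jog_arm:
  squeeze: 3
  steps:
    - {"linear": [0,0,0],"yaw": 0,"gripper": 0.03}
    - {"linear": [0,0,0],"yaw": 0,"gripper": 0.03}
    - {"linear": [0,0,0],"yaw": 0,"gripper": 0.028}
    - {"linear": [0,0,0],"yaw": 0,"gripper": 0.01}
    - {"linear": [0,0,0],"yaw": 0,"gripper": 0.01}

```text
time: 4.78
tcp_pos: [0.4612, 0.2289, 0.0406]
tool_rot: [0.701, -0.093, -0.701, -0.093]
ft_force: [-0.9, 0.3, 0.1]
opening: 0.0318
```

```bash
python3 - <<'E'
from h import *
s=st();go(np.array([.462,.228,.041]),-15,s)
E
```

```text
4.78 tcp [0.4612 0.2289 0.0406] az z 164.95 x [ 0.001  0.    -1.   ] F [-0.92  0.3   0.14] op 0.0318 q7 -2.7
to [0.462 0.228 0.041] yaw -0.1 lin before yaw [-0.0004  0.0007 -0.001 ] lin after yaw [-0.0004  0.0007 -0.001 ]
```

Request:
jog_arm:
  steps:
    - {"linear": [0,0,0],"yaw": 0,"gripper": 0.01}
    - {"linear": [0,0,0],"yaw": 0,"gripper": 0.01}
    - {"linear": [0,0,0],"yaw": 0,"gripper": 0.01}
    - {"linear": [0,0,0],"yaw": 0,"gripper": 0.01}
    - {"linear": [0,0,0],"yaw": 0,"gripper": 0.01}

```text
time: 5.4
tcp_pos: [0.4611, 0.2291, 0.0403]
tool_rot: [0.701, -0.092, -0.701, -0.093]
ft_force: [0.2, 0.9, 1.9]
opening: 0.0219
```

Request:
jog_arm:
  steps:
    - {"linear": [-0.005,0,0],"yaw": 0,"gripper": 0.01}
    - {"linear": [-0.005,0,0],"yaw": 0,"gripper": 0.01}
    - {"linear": [-0.005,0,0],"yaw": 0,"gripper": 0.01}
    - {"linear": [-0.005,0,0],"yaw": 0,"gripper": 0.01}
    - {"linear": [-0.006,0,0],"yaw": 0,"gripper": 0.01}

```text
time: 6.02
tcp_pos: [0.4608, 0.2288, 0.0665]
tool_rot: [-0.701, 0.093, 0.701, 0.093]
ft_force: [-0.2, 1.0, -1.8]
opening: 0.0219
```

```bash
python3 - <<'E'
from h import *
s=st()
c=cams();b=c["side"]["img"][150:240,210:330]
cv2.imwrite("pics/tilt.png",cv2.convertScaleAbs(cv2.resize(b,(780,585),interpolation=2),alpha=1.8))
E
```

```text
6.03 tcp [0.4608 0.2288 0.0665] az z 164.95 x [-0. -0. -1.] F [-0.17  0.96 -1.76] op 0.0219 q7 -2.67
```

View pics/tilt.png

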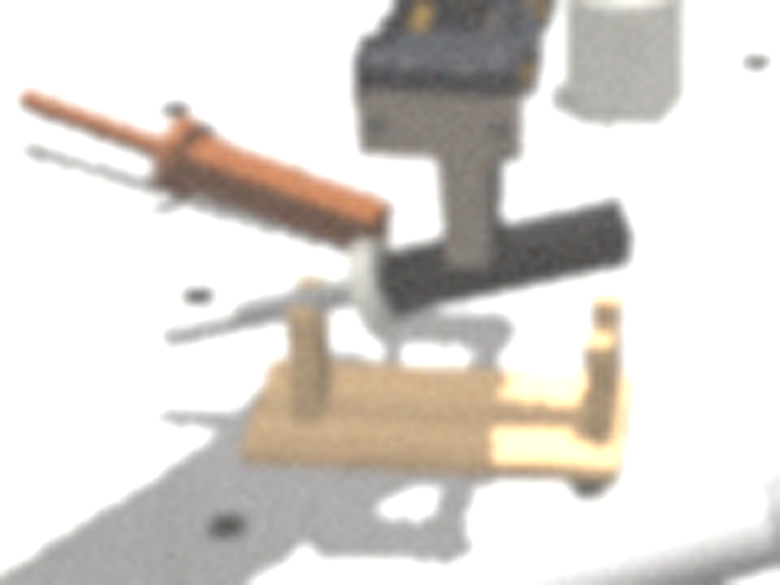

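The gauge tilts about the front notch as planned. The tip is at crop (170,337), the collar at (370,285) and the handle end near (620,232). I'll measure the tilt on the vertical gauge plane.

```bash
cat >> h.py <<'E'
def onv(c,u,v,p,azi):
    "ray onto vertical plane through p along azimuth azi -> (along, z, world)"
    o,d=ray(c,u,v);a=np.radians(azi);n=np.array([-np.sin(a),np.cos(a),0]);k=n@(np.array(p)-o)/(n@d);w=o+k*d
    return np.array([(w-p)@np.array([np.cos(a),np.sin(a),0]),w[2]]),w
E
python3 - <<'E'
from h import *
s=st();c=bot.read_camera("side");c["world_from_camera"]=np.array(c["world_from_camera"]);p=np.array(s["tcp_pos"])
for a in(-14,-16):
    q=[onv(c,210+X/6.5-.5,150+Y/6.5-.5,p,a)[0] for X,Y in((170,337),(370,284),(617,232))]
    print(a,np.round(q,4).tolist(),[np.degrees(np.arctan2(*(q[i]-q[j])[::-1])).round(1) for i,j in((1,0),(2,1),(2,0))],[np.linalg.norm(q[i]-q[j]).round(4) for i,j in((1,0),(2,1),(2,0))])
E
```

```text
6.12 tcp [0.4614 0.2291 0.0669] az z 164.95 x [ 0.001  0.    -1.   ] F [-0.1  -0.66 -2.16] op 0.0219 q7 -2.67
-14 [[-0.1314, 0.042], [-0.0454, 0.0718], [0.0578, 0.1012]] [np.float64(19.1), np.float64(15.9), np.float64(17.4)] [np.float64(0.091), np.float64(0.1073), np.float64(0.1982)]
-16 [[-0.1325, 0.0389], [-0.0457, 0.0708], [0.058, 0.1024]] [np.float64(20.1), np.float64(17.0), np.float64(18.4)] [np.float64(0.0925), np.float64(0.1083), np.float64(0.2008)]
```

Tilt is about 18°, so I'll raise 3 mm more, clamp at 60 N, then lift clear.

Request:
jog_arm:
  squeeze: 3
  steps:
    - {"linear": [-0.0015,0,0],"yaw": 0,"gripper": 0.01}
    - {"linear": [-0.0015,0,0],"yaw": 0,"gripper": 0.01}
    - {"linear": [0,0,0],"yaw": 0,"gripper": 0.01}
    - {"linear": [0,0,0],"yaw": 0,"gripper": 0.01}
    - {"linear": [0,0,0],"yaw": 0,"gripper": 0.01}

```text
time: 6.8
tcp_pos: [0.4609, 0.2289, 0.0691]
tool_rot: [-0.701, 0.093, 0.701, 0.093]
ft_force: [-1.1, -0.6, -2.3]
opening: 0.0218
```

Request:
jog_arm:
  squeeze: 60
  steps:
    - {"linear": [0,0,0],"yaw": 0,"gripper": 0.01}
    - {"linear": [0,0,0],"yaw": 0,"gripper": 0.01}
    - {"linear": [0,0,0],"yaw": 0,"gripper": 0.01}
    - {"linear": [-0.01,0,0],"yaw": 0,"gripper": 0.01}
    - {"linear": [-0.03,0,0],"yaw": 0,"gripper": 0.01}

```text
time: 7.42
tcp_pos: [0.4599, 0.2283, 0.109]
tool_rot: [-0.7, 0.093, 0.702, 0.092]
ft_force: [0.6, -0.3, -1.4]
opening: 0.017
```

```bash
cat >> h.py <<'E'
U=np.array([np.cos(np.radians(20))*np.cos(np.radians(AZS)),np.cos(np.radians(20))*np.sin(np.radians(AZS)),np.sin(np.radians(20))])
def tcpfor(d,gx=.053): # TCP so that collar face is d beyond the mouth along the sleeve axis
    return MO+U*(d+gx)-np.array([0,0,.019])
E
python3 - <<'E'
from h import *
s=st();go(tcpfor(.12),AZS,s);go(tcpfor(.12)+[0,0,.06],AZS,s);print(tcpfor(0))
E
```

```text
7.42 tcp [0.4599 0.2283 0.109 ] az z 164.97 x [-0.003 -0.001 -1.   ] F [ 0.61 -0.28 -1.35] op 0.017 q7 -2.62
to [ 0.7026 -0.0377  0.1544] yaw -4.9 lin before yaw [-0.0458  0.1941 -0.3033] lin after yaw [-0.0457  0.2194 -0.2855]
to [ 0.7026 -0.0377  0.2144] yaw -4.9 lin before yaw [-0.1058  0.1942 -0.3031] lin after yaw [-0.1057  0.2195 -0.2853]
[ 0.59163191 -0.01793391  0.11332707]
```

Request:
jog_arm:
  steps:
    - {"linear": [-0.03,0,0],"yaw": -4.9,"gripper": 0.01}
    - {"linear": [-0.03,0,0],"yaw": 0,"gripper": 0.01}
    - {"linear": [-0.03,0,0],"yaw": 0,"gripper": 0.01}
    - {"linear": [-0.015,0,-0.03],"yaw": 0,"gripper": 0.01}
    - {"linear": [0,0,-0.04],"yaw": 0,"gripper": 0.01}

```text
time: 8.05
tcp_pos: [0.5311, 0.2171, 0.2171]
tool_rot: [0.706, -0.062, -0.703, -0.062]
ft_force: [0.5, 0.1, -1.6]
opening: 0.0175
```

Request:
jog_arm:
  steps:
    - {"linear": [0,0,-0.045],"yaw": 0,"gripper": 0.01}
    - {"linear": [0,0,-0.045],"yaw": 0,"gripper": 0.01}
    - {"linear": [0,0.03,-0.045],"yaw": 0,"gripper": 0.01}
    - {"linear": [0,0.04,-0.045],"yaw": 0,"gripper": 0.01}
    - {"linear": [0,0.05,-0.035],"yaw": 0,"gripper": 0.01}

```text
time: 8.68
tcp_pos: [0.7215, 0.0598, 0.2144]
tool_rot: [0.704, -0.062, -0.704, -0.062]
ft_force: [0.2, 0.1, -2.0]
opening: 0.0173
```

Request:
jog_arm:
  steps:
    - {"linear": [0,0.05,0],"yaw": 0,"gripper": 0.01}
    - {"linear": [0,0.035,0],"yaw": 0,"gripper": 0.01}
    - {"linear": [0,0.015,0],"yaw": 0,"gripper": 0.01}
    - {"linear": [0,0,0],"yaw": 0,"gripper": 0.01}
    - {"linear": [0,0,0],"yaw": 0,"gripper": 0.01}

```text
time: 9.3
tcp_pos: [0.7029, -0.0351, 0.2145]
tool_rot: [0.705, -0.061, -0.704, -0.062]
ft_force: [-0.1, -0.2, -1.7]
opening: 0.0174
```

```bash
python3 - <<'E'
from h import *
s=st();go(tcpfor(.12),AZS,s)
c=cams();o=np.zeros((560,790,3),np.uint8)
a=c["top"]["img"][150:290,340:440];b=c["side"]["img"][160:300,270:370]
o[:,:395]=cv2.resize(a,(395,560),interpolation=2);o[:,395:]=cv2.resize(b,(395,560),interpolation=2)
cv2.imwrite("pics/air.png",cv2.convertScaleAbs(o,alpha=1.6))
E
```

```text
9.3 tcp [ 0.7029 -0.0351  0.2145] az z 170.02 x [ 0.     0.002 -1.   ] F [-0.12 -0.25 -1.71] op 0.0174 q7 -1.95
to [ 0.7026 -0.0377  0.1544] yaw 0.1 lin before yaw [ 0.0602  0.0027 -0.0002] lin after yaw [ 0.0602  0.0027 -0.0002]
```

View pics/air.png

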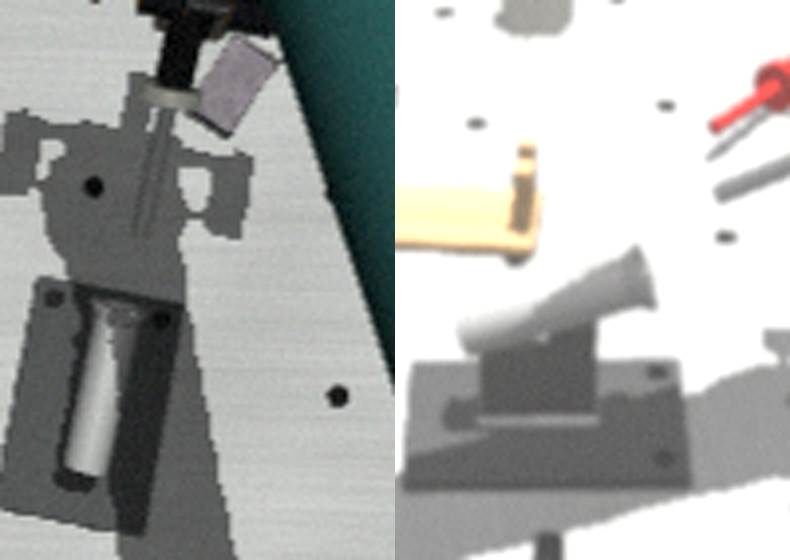

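The gauge is still gripped and tilted. The shank in the top view runs from composite (165,110) to (145,235), and the mouth is at (120,300). I'll lower onto the sleeve axis with the tip about 30 mm out, then check closely.

Request:
jog_arm:
  steps:
    - {"linear": [0.02,0.0027,0],"yaw": 0,"gripper": 0.01}
    - {"linear": [0.02,0,0],"yaw": 0,"gripper": 0.01}
    - {"linear": [0.015,0,0],"yaw": 0,"gripper": 0.01}
    - {"linear": [0.005,0,0],"yaw": 0,"gripper": 0.01}
    - {"linear": [0,0,0],"yaw": 0,"gripper": 0.01}

```text
time: 10.02
tcp_pos: [0.7022, -0.0404, 0.1537]
tool_rot: [-0.704, 0.062, 0.705, 0.063]
ft_force: [-0.2, -0.3, -2.1]
opening: 0.0172
```

```bash
python3 - <<'E'
from h import *
s=st();go(tcpfor(.12),AZS,s)
c=cams();o=np.zeros((600,800,3),np.uint8)
a=c["top"]["img"][170:270,350:400];b=c["side"]["img"][195:270,305:405]
o[:,:300]=cv2.resize(a,(300,600),interpolation=2);o[:375,300:]=cv2.resize(b,(500,375),interpolation=2)
cv2.imwrite("pics/al.png",cv2.convertScaleAbs(o,alpha=1.6))
p=np.array(s["tcp_pos"]);g=p+[0,0,.019]
for n in c: print(n,"expected tip",proj(c[n],g-U*.143),"collar",proj(c[n],g-U*.053),"grip",proj(c[n],g),"mouth",proj(c[n],MO))
E
```

```text
10.03 tcp [ 0.7022 -0.0404  0.1537] az z 169.86 x [-0.001  0.    -1.   ] F [-0.24 -0.34 -2.13] op 0.0172 q7 -1.97
to [ 0.7026 -0.0377  0.1544] yaw -0.0 lin before yaw [-0.0006 -0.0028  0.    ] lin after yaw [-0.0006 -0.0028  0.    ]
side expected tip [345.06314097 226.19178436] collar [383.14231983 214.89475608] grip [405.98332289 208.11846874] mouth [332.49723601 228.96030879]
top expected tip [373.30479823 215.71545996] collar [380.49050691 182.5560032 ] grip [384.8158223  162.59623094] mouth [369.95454948 226.34153313]
```

View pics/al.png

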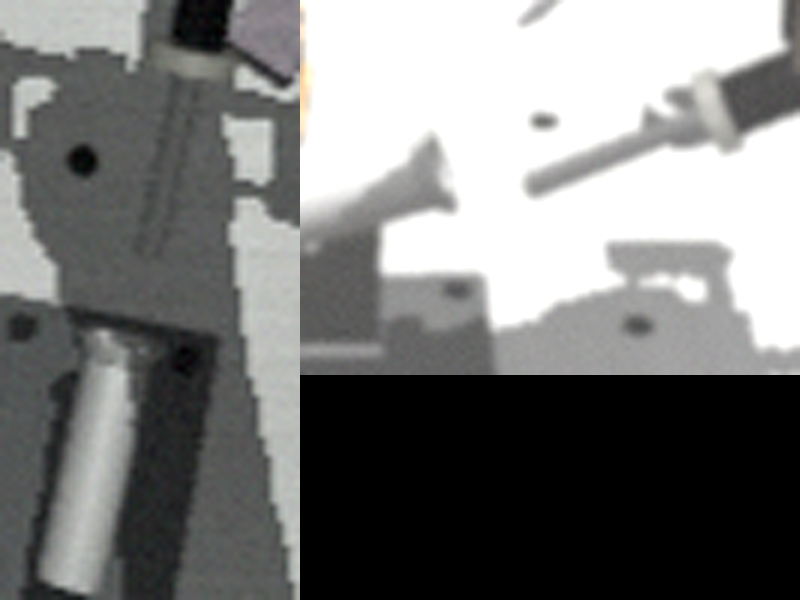

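The side composite shows the tip at (530,186), the collar at (717,110) and the mouth centre at (443,173). The top composite shows the tip at (147,250), the collar at (192,64) and the mouth near (118,342). Shank and tube look nearly collinear, so I'll put numbers on it.

```bash
python3 - <<'E'
from h import *
s=st();c=cams();t,d=c["top"],c["side"]
A=lambda X,Y:(350+X/6-.5,170+Y/6-.5);B=lambda X,Y:(305+(X-300)/5-.5,195+Y/5-.5)
P={}
for n,a,b in(("tip",(147,250),(530,186)),("col",(192,64),(717,110)),("mouth",(118,342),(443,173))):
    P[n],e=tri(t,A(*a),d,B(*b));print(n,P[n].round(4),e.round(4))
v=P["col"]-P["tip"];print("az",az(v),"el",np.degrees(np.arcsin(v[2]/np.linalg.norm(v))),np.linalg.norm(v))
g=np.array(s["tcp_pos"])+[0,0,.019];print("grip gx",(g-P["tip"])@U-.09)
e2=np.array([np.sin(np.radians(10.1)),np.cos(np.radians(10.1)),0]);e3=np.cross(U,e2)
for n in P:print(n,"rel mouth: along,lat(left),e3",e3.round(2),[((P[n]-MO)@x).round(4) for x in(U,e2,e3)])
# 2D check: side tip ray on plane of TCP axis
for n,q in(("tip",(530,186)),("col",(717,110))):print(n,onv(d,*B(*q),g,az(-R.from_quat(s["tool_rot"]).as_matrix()[:,2])))
E
```

```text
10.12 tcp [ 0.7028 -0.0404  0.1549] az z 169.85 x [ 0.001  0.    -1.   ] F [ 0.49 -0.92 -1.17] op 0.0169 q7 -1.97
tip [ 0.5837 -0.0202  0.1091] 0.0023
col [ 0.662  -0.0351  0.1511] 0.003
mouth [ 0.5434 -0.0075  0.1122] 0.0021
az -10.800966163630909 el 27.77914508442539 0.0901234749348433
grip gx 0.045646817792846184
tip rel mouth: along,lat(left),e3 [-0.34  0.06  0.94] [np.float64(0.0381), np.float64(-0.0036), np.float64(-0.0193)]
col rel mouth: along,lat(left),e3 [-0.34  0.06  0.94] [np.float64(0.1274), np.float64(-0.0046), np.float64(-0.0071)]
mouth rel mouth: along,lat(left),e3 [-0.34  0.06  0.94] [np.float64(-0.0002), np.float64(0.0019), np.float64(-0.002)]
tip (array([-0.12174264,  0.10803574]), array([ 0.58294166, -0.01897975,  0.10803574]))
col (array([-0.03916791,  0.15007012]), array([ 0.6642246 , -0.03352859,  0.15007012]))
```

The tilt has sagged to about 27° and the tip sits 19 mm below the axis. I'll bring the tip onto the axis and 10 mm inside the flare. Then I'll loosen the grip and let the sleeve true the angle while I bring the grip down.

Request:
jog_arm:
  steps:
    - {"linear": [-0.017,-0.0045,0.006],"yaw": 0,"gripper": 0.01}
    - {"linear": [0,0,0],"yaw": 0,"gripper": 0.01}
    - {"linear": [0.0041,0,0.0112],"yaw": 0,"gripper": 0.01}
    - {"linear": [0.0041,0,0.0112],"yaw": 0,"gripper": 0.01}
    - {"linear": [0.0041,0,0.0112],"yaw": 0,"gripper": 0.01}

```text
time: 10.85
tcp_pos: [0.6627, -0.0291, 0.1581]
tool_rot: [-0.704, 0.063, 0.705, 0.062]
ft_force: [0.1, 0.2, -2.1]
opening: 0.0174
```

Request:
jog_arm:
  steps:
    - {"linear": [0.002,0,0.0056],"yaw": 0,"gripper": 0.01}
    - {"linear": [0.002,0,0.0056],"yaw": 0,"gripper": 0.01}
    - {"linear": [0,0,0],"yaw": 0,"gripper": 0.01}
    - {"linear": [0,0,0],"yaw": 0,"gripper": 0.01}
    - {"linear": [0,0,0],"yaw": 0,"gripper": 0.01}

```text
time: 11.48
tcp_pos: [0.6534, -0.0272, 0.1549]
tool_rot: [0.704, -0.063, -0.704, -0.063]
ft_force: [-0.8, -0.6, -2.7]
opening: 0.0171
```

```bash
python3 - <<'E'
from h import *
s=st()
c=cams();o=np.zeros((600,800,3),np.uint8)
a=c["top"]["img"][150:250,350:400];b=c["side"]["img"][185:260,305:405]
o[:,:300]=cv2.resize(a,(300,600),interpolation=2);o[:375,300:]=cv2.resize(b,(500,375),interpolation=2)
cv2.imwrite("pics/in.png",cv2.convertScaleAbs(o,alpha=1.6))
E
```

```text
11.47 tcp [ 0.6534 -0.0272  0.1549] az z 169.85 x [ 0.  0. -1.] F [-0.76 -0.62 -2.7 ] op 0.0171 q7 -1.99
```

View pics/in.png

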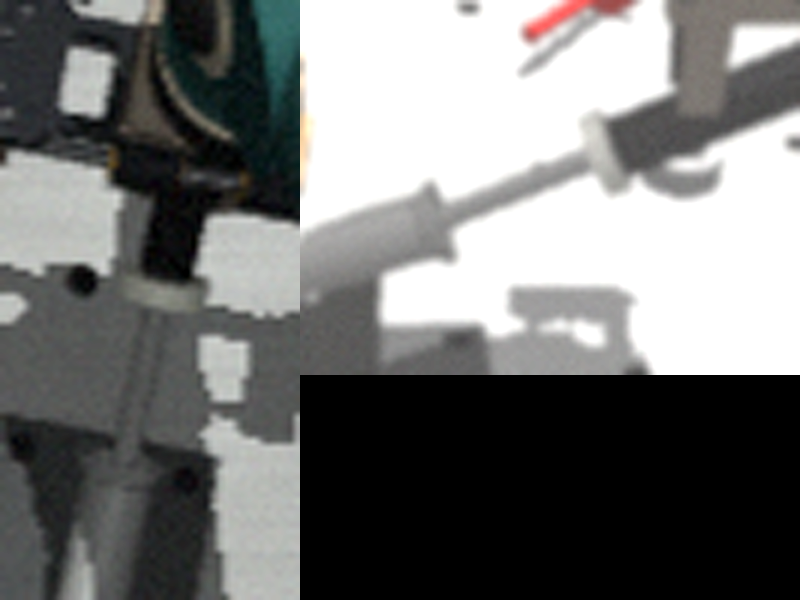

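The tip is inside the mouth; in the side composite the shank enters at (448,218), about 8° steeper than the tube. I'll loosen to 5 N and lower the grip onto the sleeve axis so the gauge pivots.

Request:
jog_arm:
  squeeze: 5
  steps:
    - {"linear": [0,0,0],"yaw": 0,"gripper": 0.01}
    - {"linear": [0,0,0],"yaw": 0,"gripper": 0.01}
    - {"linear": [0,0,0],"yaw": 0,"gripper": 0.01}
    - {"linear": [0.003,0,-0.001],"yaw": 0,"gripper": 0.01}
    - {"linear": [0.003,0,-0.001],"yaw": 0,"gripper": 0.01}

```text
time: 12.2
tcp_pos: [0.6551, -0.0275, 0.1487]
tool_rot: [0.704, -0.063, -0.704, -0.063]
ft_force: [-0.7, -0.4, -1.6]
opening: 0.0215
```

Request:
jog_arm:
  steps:
    - {"linear": [0.003,0,-0.001],"yaw": 0,"gripper": 0.01}
    - {"linear": [0.003,0,-0.001],"yaw": 0,"gripper": 0.01}
    - {"linear": [0.0025,0,-0.001],"yaw": 0,"gripper": 0.01}
    - {"linear": [0,0,0],"yaw": 0,"gripper": 0.01}
    - {"linear": [0,0,0],"yaw": 0,"gripper": 0.01}

```text
time: 12.82
tcp_pos: [0.6578, -0.0279, 0.1403]
tool_rot: [-0.704, 0.063, 0.705, 0.062]
ft_force: [-0.9, 0.5, -1.5]
opening: 0.0216
```

```bash
cat >>h.py <<'E'
E2=np.array([np.sin(np.radians(10.1)),np.cos(np.radians(10.1)),0]);E3=np.cross(U,E2)
def rel(s):
    g=np.array(s["tcp_pos"])+[0,0,.019]-np.array([.543,-.0085,.1135]);print("grip rel mouth along,left,e3",[(g@x).round(4) for x in(U,E2,E3)])
E
python3 - <<'E'
from h import *
s=st();rel(s)
E
```

```text
12.82 tcp [ 0.6578 -0.0279  0.1403] az z 169.86 x [-0.  0. -1.] F [-0.94  0.53 -1.49] op 0.0216 q7 -2.0
grip rel mouth along,left,e3 [np.float64(0.125), np.float64(0.001), np.float64(0.0033)]
```

Request:
jog_arm:
  squeeze: 8
  steps:
    - {"linear": [0.003,0.001,-0.001],"yaw": 0,"gripper": 0.01}
    - {"linear": [0.0027,0,0.0075],"yaw": 0,"gripper": 0.01}
    - {"linear": [0.0027,0,0.0075],"yaw": 0,"gripper": 0.01}
    - {"linear": [0.0027,0,0.0075],"yaw": 0,"gripper": 0.01}
    - {"linear": [0,0,0],"yaw": 0,"gripper": 0.01}

```text
time: 13.45
tcp_pos: [0.6355, -0.025, 0.1291]
tool_rot: [-0.704, 0.062, 0.705, 0.062]
ft_force: [-0.1, -0.3, -2.4]
opening: 0.0209
```

Request:
jog_arm:
  steps:
    - {"linear": [0.0027,0,0.0075],"yaw": 0,"gripper": 0.01}
    - {"linear": [0.0027,0,0.0075],"yaw": 0,"gripper": 0.01}
    - {"linear": [0.0027,0,0.0075],"yaw": 0,"gripper": 0.01}
    - {"linear": [0,0,0],"yaw": 0,"gripper": 0.01}
    - {"linear": [0,0,0],"yaw": 0,"gripper": 0.01}

```text
time: 14.08
tcp_pos: [0.6144, -0.0213, 0.1212]
tool_rot: [-0.704, 0.063, 0.704, 0.063]
ft_force: [-0.3, 0.4, -1.1]
opening: 0.0208
```

```bash
python3 - <<'E'
from h import *
s=st();rel(s)
c=bot.read_camera("side");c["world_from_camera"]=np.array(c["world_from_camera"])
im=c["img"][185:260,305:405]
g=np.array(s["tcp_pos"])+[0,0,.019]
# white collar & handle black masks
hs=cv2.cvtColor(c["img"],cv2.COLOR_BGR2HSV)
cv2.imwrite("pics/in2.png",cv2.convertScaleAbs(cv2.resize(im,(800,600),interpolation=2),alpha=1.6))
for n,m in(("dark",c["img"].max(2)<60),):
    m=m.astype(np.uint8);m[:195]=0;m[235:]=0;m[:,:335]=0;m[:,420:]=0
    k=cv2.findContours(m,0,1)[0]
    for q in k:
        if cv2.contourArea(q)>15:print(n,cv2.contourArea(q),cv2.boundingRect(q),cv2.minAreaRect(q))
E
```

```text
14.07 tcp [ 0.6144 -0.0213  0.1212] az z 169.85 x [-0. -0. -1.] F [-0.34  0.44 -1.12] op 0.0208 q7 -2.02
grip rel mouth along,left,e3 [np.float64(0.0773), np.float64(-0.0001), np.float64(0.0003)]
dark 309.0 (348, 209, 45, 21) ((370.0660705566406, 219.48114013671875), (10.302042007446289, 44.092735290527344), 74.05460357666016)
```

The forces are nil, and the handle slopes 16° in the side image against 16.5° expected for the sleeve axis, so it is aligned. I'll push on to the stop.

Request:
jog_arm:
  squeeze: 12
  steps:
    - {"linear": [0.0024,0,0.0066],"yaw": 0,"gripper": 0.01}
    - {"linear": [0.0024,0,0.0066],"yaw": 0,"gripper": 0.01}
    - {"linear": [0.0017,0,0.0047],"yaw": 0,"gripper": 0.01}
    - {"linear": [0.0014,0,0.0038],"yaw": 0,"gripper": 0.01}
    - {"linear": [0,0,0],"yaw": 0,"gripper": 0.01}

```text
time: 14.75
tcp_pos: [0.5926, -0.0174, 0.1132]
tool_rot: [-0.704, 0.063, 0.705, 0.062]
ft_force: [-0.2, -0.6, -0.9]
opening: 0.0207
```

```bash
python3 - <<'E'
from h import *
s=st();rel(s)
E
```

```text
14.75 tcp [ 0.5926 -0.0174  0.1132] az z 169.86 x [-0.001 -0.    -1.   ] F [-0.17 -0.58 -0.88] op 0.0207 q7 -2.04
grip rel mouth along,left,e3 [np.float64(0.0537), np.float64(-0.0001), np.float64(0.0003)]
```

Request:
jog_arm:
  steps:
    - {"linear": [0.001,0,0.0028],"yaw": 0,"gripper": 0.01}
    - {"linear": [0.001,0,0.0028],"yaw": 0,"gripper": 0.01}
    - {"linear": [0.001,0,0.0028],"yaw": 0,"gripper": 0.01}
    - {"linear": [0,0,0],"yaw": 0,"gripper": 0.01}
    - {"linear": [0,0,0],"yaw": 0,"gripper": 0.01}

```text
time: 15.38
tcp_pos: [0.5911, -0.0169, 0.1127]
tool_rot: [0.709, -0.062, -0.7, -0.063]
ft_force: [11.1, -1.9, -0.4]
opening: 0.0207
```

```bash
python3 - <<'E'
from h import *
s=st();rel(s)
c=bot.read_camera("side");im=c["img"][195:255,310:390]
cv2.imwrite("pics/seat.png",cv2.convertScaleAbs(cv2.resize(im,(800,600),interpolation=2),alpha=1.6))
E
```

```text
15.38 tcp [ 0.5911 -0.0169  0.1127] az z 169.81 x [ 0.013 -0.    -1.   ] F [11.15 -1.87 -0.42] op 0.0207 q7 -2.04
grip rel mouth along,left,e3 [np.float64(0.0521), np.float64(0.0002), np.float64(0.0004)]
```

View pics/seat.png

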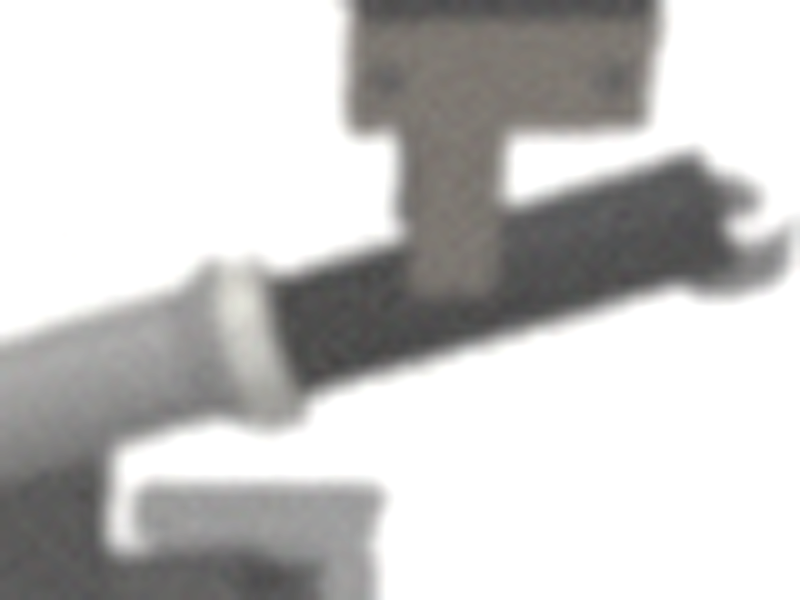

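The collar sits flush on the mouth at crop (250,340), with 11 N of axial push. I'll draw it out along the axis.

Request:
jog_arm:
  squeeze: 25
  steps:
    - {"linear": [0,0,0],"yaw": 0,"gripper": 0.01}
    - {"linear": [-0.001,0,-0.004],"yaw": 0,"gripper": 0.01}
    - {"linear": [-0.007,0,-0.019],"yaw": 0,"gripper": 0.01}
    - {"linear": [-0.0075,0,-0.0206],"yaw": 0,"gripper": 0.01}
    - {"linear": [-0.0075,0,-0.0206],"yaw": 0,"gripper": 0.01}

```text
time: 16.05
tcp_pos: [0.6475, -0.0273, 0.133]
tool_rot: [-0.703, 0.063, 0.705, 0.062]
ft_force: [-0.3, 0.1, -1.4]
opening: 0.0192
```

Request:
jog_arm:
  steps:
    - {"linear": [-0.0075,0,-0.0206],"yaw": 0,"gripper": 0.01}
    - {"linear": [-0.0075,0,-0.0206],"yaw": 0,"gripper": 0.01}
    - {"linear": [-0.008,0,-0.021],"yaw": 0,"gripper": 0.01}
    - {"linear": [-0.004,0,-0.01],"yaw": 0,"gripper": 0.01}
    - {"linear": [0,0,0],"yaw": 0,"gripper": 0.01}

```text
time: 16.68
tcp_pos: [0.7188, -0.0398, 0.1598]
tool_rot: [-0.704, 0.062, 0.705, 0.063]
ft_force: [0.0, 0.2, -2.0]
opening: 0.0182
```

```bash
cat >>h.py <<'E'
def slope(c,s,azi):
    "gauge elevation and axis line from white collar + dark handle, side view, on vertical plane through the grip"
    g=np.array(s["tcp_pos"])+[0,0,.019];i=c["img"];a=np.radians(azi);u=np.array([np.cos(a),np.sin(a),0])
    P=np.array(proj(c,g));out=[]
    x=int(P[0]);m=(i.max(2)<60).astype(np.uint8);w=np.zeros_like(m);y0,y1=int(P[1])-28,int(P[1])+30;w[y0:y1,max(0,x-45):x+45]=1;m*=w
    k=cv2.findContours(m,0,1)[0]
    for q in k:
        if cv2.contourArea(q)<20:continue
        r=cv2.fitLine(q,cv2.DIST_L2,0,.01,.01).ravel();bb=cv2.boundingRect(q)
        A=onv(c,bb[0],r[3]+(bb[0]-r[2])*r[1]/r[0],g,azi)[0];B=onv(c,bb[0]+bb[2],r[3]+(bb[0]+bb[2]-r[2])*r[1]/r[0],g,azi)[0]
        out.append((cv2.contourArea(q),bb,np.degrees(np.arctan2(*(B-A)[::-1])).round(1),A.round(4),B.round(4)))
    print("grip px",P.round(1));[print(o) for o in out]
E
python3 - <<'E'
from h import *
s=st();rel(s)
c=cams()["side"];slope(c,s,AZS)
cv2.imwrite("pics/o.png",c["img"])
# cradle: TCP over it at tilt: grip point recorded .4611,.2288,.069 az -15
go(np.array([.4611,.2289,.22]),-15,s)
E
```

```text
16.68 tcp [ 0.7188 -0.0398  0.1598] az z 169.85 x [-0.001  0.    -1.   ] F [ 0.01  0.15 -2.01] op 0.0182 q7 -1.97
grip rel mouth along,left,e3 [np.float64(0.1901), np.float64(0.0), np.float64(0.0003)]
grip px [413.2 205. ]
(333.0, (402, 189, 39, 33), np.float64(47.5), array([-0.0211,  0.14  ]), array([0.056 , 0.2241]))
to [0.4611 0.2289 0.22  ] yaw 4.9 lin before yaw [-0.0599 -0.2191  0.3011] lin after yaw [-0.0598 -0.1929  0.3186]
```

```bash
cat >>h.py <<'E'
def cols(c,s,azi):
    g=np.array(s["tcp_pos"])+[0,0,.019];P=proj(c,g);i=c["img"].max(2).astype(int);pts=[]
    for x in list(range(int(P[0])-22,int(P[0])-5))+list(range(int(P[0])+6,int(P[0])+26)):
        y0=int(P[1])-16;r=np.where(i[y0:y0+34,x]<60)[0]
        if len(r)<4:continue
        runs=np.split(r,np.where(np.diff(r)>1)[0]+1);q=max(runs,key=len)
        if 5<=len(q)<=13 and q[0]>0 and q[-1]<33: pts.append((x,y0+q.mean(),len(q)))
    print("grip px",P.round(1),[(x,y.round(1),n) for x,y,n in pts][::3])
    p=np.array([onv(c,x,y,g,azi)[0] for x,y,n in pts]);f=np.polyfit(p[:,0],p[:,1],1)
    print("elev",np.degrees(np.arctan(f[0])).round(1),"z at grip",f[1].round(4),"grip z",g[2].round(4),"resid",np.std(p[:,1]-np.polyval(f,p[:,0])).round(4))
E
python3 - <<'E'
from h import *
s=bot.sense();c=cams()["side"];cols(c,s,AZS)
E
```

```text
grip px [412.8 205. ] [(401, np.float64(214.0), 5), (404, np.float64(214.5), 10), (418, np.float64(209.0), 5), (422, np.float64(202.5), 12), (425, np.float64(200.0), 13), (428, np.float64(198.0), 13)]
elev 40.2 z at grip 0.1686 grip z 0.1786 resid 0.0042
```

```bash
python3 - <<'E'
import cv2,numpy as np
i=cv2.imread("pics/o.png");b=cv2.imread("pics/side0.png")
g=i.max(2).astype(int);b=b.max(2).astype(int)
print(i[100:104,300:304].mean(),g[235,380])
for y in range(185,250,2):
    print(y,"".join("#" if v<55 else "+" if v<85 else "-" if v<w-22 else "o" if v>w+22 else "." for v,w in zip(g[y,355:450],b[y,355:450])))
E
```

```text
110.4375 113
185 ......................................................-++++++++++++++++++++++++++++++++-.......
187 ......................................................-+++++++++++++-----+++++++++++++--.......
189 ......................................................-+#++++++++++--...--++##+#+##++-.........
191 .....................................................--++++++++++++-..--+############+-........
193 .....................................................-+#+++++++++++---++##############+-.......
195 .....................................................-++++++++++++++################+--........
197 .....................................................-+#++++++++++++##############+--..........
199 .....................................................--++++++++++++############+--.............
201 .......................................................-+++++++++++##########+--...............
203 .......................................................-++++++++++########+--..................
205 ......................................................-+++++++++++######+--........
[... 1512 characters left out ...]

237 ......................--------.................................................................
239 ....................--------...................................................................
241 .................---------.....................................................................
243 .................------------------------......................................................
245 .................-------------------------.....................................................
247 .................------------------------......................................................
249 ....................------.---..--.-------.....................................................
```

The text render shows the gauge out of the sleeve but sagged to about 40°, so a grip 52 mm from the balance point is weak in pitch. I'll clamp at 60 N and return it to the cradle. There I'll set it down level by pivoting on the front notch, then re-grip close to the collar near the balance point.

Request:
jog_arm:
  squeeze: 60
  steps:
    - {"linear": [0,0,0],"yaw": 0,"gripper": 0.01}
    - {"linear": [0,0,0],"yaw": 0,"gripper": 0.01}
    - {"linear": [-0.02,0,0],"yaw": 1.6,"gripper": 0.01}
    - {"linear": [-0.03,0,0],"yaw": 1.7,"gripper": 0.01}
    - {"linear": [-0.02,0,0],"yaw": 1.6,"gripper": 0.01}

```text
time: 17.5
tcp_pos: [0.7201, -0.0397, 0.2336]
tool_rot: [0.702, -0.093, -0.7, -0.093]
ft_force: [-0.7, -0.2, 0.1]
opening: 0.0099
```

Request:
jog_arm:
  steps:
    - {"linear": [0,-0.015,0],"yaw": 0,"gripper": 0.01}
    - {"linear": [0,-0.03,0],"yaw": 0,"gripper": 0.01}
    - {"linear": [0,-0.035,0.01],"yaw": 0,"gripper": 0.01}
    - {"linear": [0,-0.035,0.02],"yaw": 0,"gripper": 0.01}
    - {"linear": [0,-0.035,0.03],"yaw": 0,"gripper": 0.01}

```text
time: 18.12
tcp_pos: [0.6992, 0.1227, 0.2286]
tool_rot: [-0.7, 0.092, 0.702, 0.092]
ft_force: [0.2, 0.7, -0.5]
opening: 0.01
```

Request:
jog_arm:
  steps:
    - {"linear": [0,-0.03,0.04],"yaw": 0,"gripper": 0.01}
    - {"linear": [0,-0.012,0.045],"yaw": 0,"gripper": 0.01}
    - {"linear": [0,0,0.045],"yaw": 0,"gripper": 0.01}
    - {"linear": [0,0,0.045],"yaw": 0,"gripper": 0.01}
    - {"linear": [0,0,0.04],"yaw": 0,"gripper": 0.01}

```text
time: 18.75
tcp_pos: [0.5007, 0.2182, 0.2294]
tool_rot: [-0.701, 0.092, 0.702, 0.092]
ft_force: [0.4, 0.8, 0.4]
opening: 0.0102
```

Request:
jog_arm:
  steps:
    - {"linear": [0,0,0.03],"yaw": 0,"gripper": 0.01}
    - {"linear": [0,0,0.015],"yaw": 0,"gripper": 0.01}
    - {"linear": [0,0,0],"yaw": 0,"gripper": 0.01}
    - {"linear": [0,0,0],"yaw": 0,"gripper": 0.01}
    - {"linear": [0,0,0],"yaw": 0,"gripper": 0.01}

```text
time: 19.38
tcp_pos: [0.4608, 0.2281, 0.23]
tool_rot: [-0.701, 0.093, 0.701, 0.093]
ft_force: [-0.5, -0.6, 0.5]
opening: 0.0102
```

```bash
cat >>h.py <<'E'
def asc(c,y0,y1,x0,x1,dy=2):
    g=c["img"].max(2).astype(int);b=cv2.imread("pics/side0.png").max(2).astype(int)
    for y in range(y0,y1,dy):
        print(y,"".join("#" if v<55 else "+" if v<85 else "-" if v<w-22 else "o" if v>w+22 else "." for v,w in zip(g[y,x0:x1],b[y,x0:x1])))
E
python3 - <<'E'
from h import *
s=st();go(np.array([.4535,.2310,.15]),-15,s)
c=cams()["side"];g=np.array(s["tcp_pos"])+[0,0,.019];P=proj(c,g).astype(int);print(P);asc(c,P[1]-16,P[1]+40,P[0]-55,P[0]+40)
E
```

```text
19.38 tcp [0.4608 0.2281 0.23  ] az z 164.87 x [-0.  0. -1.] F [-0.5  -0.59  0.46] op 0.0102 q7 -2.52
to [0.4535 0.231  0.15  ] yaw -0.1 lin before yaw [ 0.08   -0.0009  0.0078] lin after yaw [ 0.08   -0.0009  0.0078]
[281 134]
118 ..................................................++++++++++...................................
120 ..................................................++++++++++...................................
122 ..................................................++++++++++...................................
124 ..................................................-++++++++-...................................
126 ..................................................--+++++++-...................................
128 ..................................................--+++++++-...................................
130 ...................................................+++++++++.............................+...++
132 ...................................................++++++++........................++++++++++++
134 ....................................................................
[... 1227 characters left out ...]

160 ...............................................................................................
162 ...............................................................................................
164 ...............................................................................................
166 ...............................................................................................
168 ...............................................................................................
170 .............++................................................................................
172 ............+..................................................................................
```

The opening has reached the commanded 10 mm, so the gauge was lost when I clamped to 60 N. I'll find it with the last picture.

```bash
python3 - <<'E'
from h import *
c=cams();o=np.zeros((600,800,3),np.uint8)
cv2.imwrite("pics/t_now.png",c["top"]["img"]);cv2.imwrite("pics/s_now.png",c["side"]["img"])
a=c["top"]["img"][110:310,335:465];b=c["side"]["img"][190:330,290:490]
o[:,:390]=cv2.resize(a,(390,600),interpolation=2);o[:287,390:]=cv2.resize(b,(410,287),interpolation=2)
d=cv2.absdiff(c["top"]["img"],cv2.imread("pics/top0.png")).max(2);o[300:600,390:790]=cv2.cvtColor(cv2.resize(d,None,fx=.625,fy=.75),8)[:300]*2
cv2.imwrite("pics/lost.png",cv2.convertScaleAbs(o,alpha=1.5))
E
```

```text
(no output)
```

View pics/lost.png

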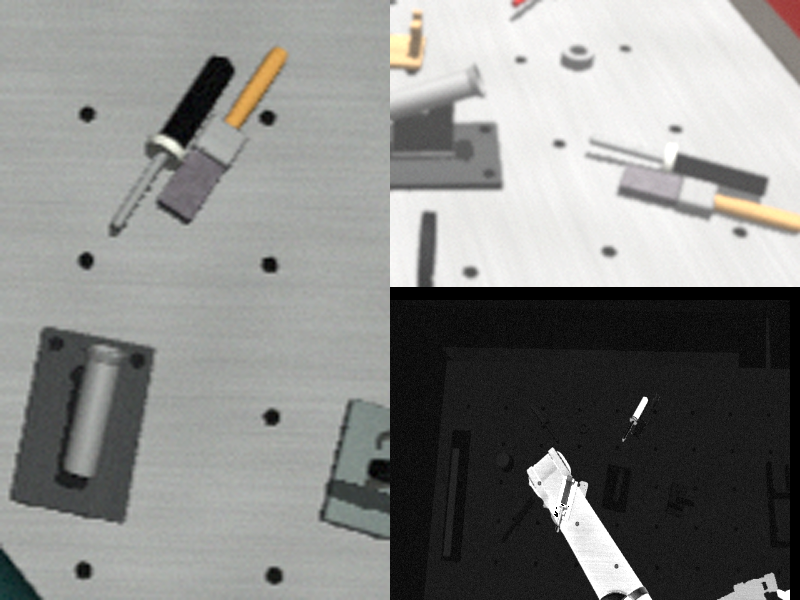

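The gauge lies beside the brush, and the brush has not moved (no difference from the start image there). In the left panel the tip is at (115,228), the collar at (165,148) and the handle end at (223,62). The brush's left edges run at (158,205), (195,150), (228,118) and (275,50). I'll work out the lateral clearances along the gauge.

```bash
python3 - <<'E'
from h import *
c=cams();t,sd=c["top"],c["side"]
A=lambda X,Y:(335+X/3-.5,110+Y/3-.5);B=lambda X,Y:(290+(X-390)/2.05-.5,190+Y/2.05-.5)
P={}
for n,a,b in(("tip",(115,230),(590,141)),("col",(165,148),(671,155)),("end",(223,63),(766,186))):
    P[n],e=tri(t,A(*a),sd,B(*b));print(n,P[n].round(4),e.round(4))
tip=onz(t,*A(115,230),.027);col=onz(t,*A(165,148),.022);end=onz(t,*A(223,63),.013)
print(tip.round(4),col.round(4),end.round(4),np.linalg.norm(end-tip),az(end-tip),az(col-tip))
u=(end-tip);u[2]=0;u/=np.linalg.norm(u);l=np.array([-u[1],u[0],0])
for q in((158,205),(187,222),(195,150),(207,120),(228,118),(275,50),(288,55),(247,140)):
    w=onz(t,*A(*q),.015)-tip;print(q,"gx",(w@u-.09).round(3),"left of gauge",(w@l).round(3))
# brush shift check & boundary crop render
b0=cv2.imread("pics/top0.png");b1=t["img"]
org=lambda i:((cv2.cvtColor(i,40)[...,0]<22)&(cv2.cvtColor(i,40)[...,1]>110)&(i.max(2)>80))[120:160,405:440]
for i in(b0,b1):
    y,x=np.nonzero(org(i));print(len(x),x.mean()+405,y.mean()+120)
s=st()
E
```

```text
tip [ 0.6755 -0.0271  0.0216] 0.0019
col [ 0.7572 -0.0749  0.027 ] 0.0014
end [ 0.8488 -0.1341  0.0166] 0.0006
[ 0.6732 -0.0263  0.027 ] [ 0.7579 -0.0754  0.022 ] [ 0.8498 -0.1347  0.013 ] 0.20770263957723104 -31.531464441483454 -30.101337117228717
(158, 205) gx -0.043 left of gauge -0.022
(187, 222) gx -0.042 left of gauge -0.054
(195, 150) gx 0.025 left of gauge -0.023
(207, 120) gx 0.057 left of gauge -0.017
(228, 118) gx 0.07 left of gauge -0.034
(275, 50) gx 0.156 left of gauge -0.037
(288, 55) gx 0.159 left of gauge -0.05
(247, 140) gx 0.061 left of gauge -0.061
179 420.2290502793296 138.62011173184356
178 420.1573033707865 138.56741573033707
19.68 tcp [0.46   0.2284 0.2302] az z 164.94 x [-0. -0. -1.] F [ 0.73 -0.74  0.37] op 0.0098 q7 -2.52
```

The brush has not moved (wood centroid shifted by less than 0.1 px). The shank near the tip (gauge x about -70) is clear of it, as the bristles only begin at x = -43. I'll grip the shank there and drag the gauge sideways away from the brush. Then I'll re-grip just behind the collar.

```bash
python3 - <<'E'
from h import *
s=bot.sense();go(np.array([.691,-.037,.23]),-31,s)
E
```

```text
to [ 0.691 -0.037  0.23 ] yaw 15.9 lin before yaw [ 1.000e-04  1.963e-01 -2.920e-01] lin after yaw [ 1.000e-04  1.085e-01 -3.347e-01]
```

Request:
jog_arm:
  steps:
    - {"linear": [0,0,0],"yaw": 8,"gripper": 0.05}
    - {"linear": [0,0,0],"yaw": 8,"gripper": 0.05}
    - {"linear": [0,0,0],"yaw": 0,"gripper": 0.05}
    - {"linear": [0,0,0],"yaw": 0,"gripper": 0.05}
    - {"linear": [0,0,0],"yaw": 0,"gripper": 0.05}

```text
time: 20.3
tcp_pos: [0.4599, 0.2285, 0.2303]
tool_rot: [-0.681, 0.189, 0.681, 0.189]
ft_force: [0.7, 0.3, -0.3]
opening: 0.0499
```

```bash
python3 - <<'E'
from h import *
s=st();go(np.array([.691,-.037,.1]),-31,s)
E
```

```text
20.3 tcp [0.4599 0.2285 0.2303] az z 149.03 x [-0.  0. -1.] F [ 0.69  0.32 -0.35] op 0.0499 q7 -2.78
to [ 0.691 -0.037  0.1  ] yaw 0.0 lin before yaw [ 0.1303  0.1087 -0.3348] lin after yaw [ 0.1303  0.1086 -0.3348]
```

Request:
jog_arm:
  steps:
    - {"linear": [0,0.0136,-0.042],"yaw": 0,"gripper": 0.05}
    - {"linear": [0,0.0136,-0.042],"yaw": 0,"gripper": 0.05}
    - {"linear": [0,0.0136,-0.042],"yaw": 0,"gripper": 0.05}
    - {"linear": [0,0.0136,-0.042],"yaw": 0,"gripper": 0.05}
    - {"linear": [0,0.0136,-0.042],"yaw": 0,"gripper": 0.05}

```text
time: 20.92
tcp_pos: [0.6056, 0.0607, 0.2302]
tool_rot: [-0.681, 0.189, 0.681, 0.189]
ft_force: [0.7, 0.2, -0.2]
opening: 0.05
```

Request:
jog_arm:
  steps:
    - {"linear": [0,0.0136,-0.042],"yaw": 0,"gripper": 0.05}
    - {"linear": [0.03,0.0136,-0.042],"yaw": 0,"gripper": 0.05}
    - {"linear": [0.05,0.0134,-0.041],"yaw": 0,"gripper": 0.05}
    - {"linear": [0.05,0,0],"yaw": 0,"gripper": 0.05}
    - {"linear": [0,0,0],"yaw": 0,"gripper": 0.05}

```text
time: 21.55
tcp_pos: [0.6859, -0.036, 0.0982]
tool_rot: [-0.678, 0.19, 0.685, 0.189]
ft_force: [-0.2, 0.3, -0.9]
opening: 0.0501
```

```bash
python3 - <<'E'
from h import *
s=st();go(np.array([.691,-.037,.009]),-31,s)
E
```

```text
21.55 tcp [ 0.6859 -0.036   0.0982] az z 148.97 x [-0.009  0.001 -1.   ] F [-0.22  0.34 -0.92] op 0.0501 q7 -2.32
to [ 0.691 -0.037  0.009] yaw -0.0 lin before yaw [ 0.0891 -0.0021 -0.0056] lin after yaw [ 0.0891 -0.0021 -0.0056]
```

Request:
jog_arm:
  squeeze: 15
  steps:
    - {"linear": [0.03,0,0],"yaw": 0,"gripper": 0.05}
    - {"linear": [0.03,0,0],"yaw": 0,"gripper": 0.05}
    - {"linear": [0.02,0,0],"yaw": 0,"gripper": 0.05}
    - {"linear": [0.008,0,0],"yaw": 0,"gripper": 0.05}
    - {"linear": [0,0,0],"yaw": 0,"gripper": 0.04}

```text
time: 22.18
tcp_pos: [0.6899, -0.0354, 0.0157]
tool_rot: [0.682, -0.189, -0.681, -0.189]
ft_force: [-0.0, -0.1, 0.3]
opening: 0.042
```

Request:
jog_arm:
  steps:
    - {"linear": [0,0,0],"yaw": 0,"gripper": 0.005}
    - {"linear": [0,0,0],"yaw": 0,"gripper": 0.005}
    - {"linear": [0,0,0],"yaw": 0,"gripper": 0.005}
    - {"linear": [0,0,0],"yaw": 0,"gripper": 0.005}
    - {"linear": [0,0,0],"yaw": 0,"gripper": 0.005}

```text
time: 22.8
tcp_pos: [0.6894, -0.0356, 0.015]
tool_rot: [-0.681, 0.189, 0.681, 0.189]
ft_force: [-0.2, 0.3, 0.1]
opening: 0.0052
```

```bash
python3 - <<'E'
from h import *
s=st();go(np.array([.691,-.037,.009]),-31,s)
E
```

```text
22.8 tcp [ 0.6894 -0.0356  0.015 ] az z 148.95 x [-0. -0. -1.] F [-0.16  0.33  0.15] op 0.0052 q7 -2.35
to [ 0.691 -0.037  0.009] yaw -0.0 lin before yaw [ 0.006   0.0004 -0.0021] lin after yaw [ 0.006   0.0004 -0.0021]
```

```bash
python3 - <<'E'
from h import *
c=cams();d=c["side"];s=bot.sense();print(proj(d,s["tcp_pos"]))
old=cv2.imread("pics/s_now.png").max(2)
for nm,g in(("old",old),("now",d["img"].max(2))):
    print(nm)
    for y in range(244,292,2):print(y,"".join("#" if v<50 else "+" if v<80 else "-" if v<108 else "o" if v>165 else "." for v in g[y,372:482]))
E
```

```text
[393.01997887 262.01342709]
old
244 ..............................................................................................................
246 ..............................................................................................................
248 ..............................................................................................................
250 ..............................................................................................................
252 o......................................................-++--..................................................
254 .......................o......oo..o....o.................--...................................................
256 ................................o.............................................................................
258 ....................................oo...o....................................................................
260 ++-................---....................o..........oooooo...................................................
262 ..........................--.
[... 3755 characters left out ...]
+-..oooooo
280 ................--...oooooooo.................................oooooooooooo....--+++++++++++++++++++++-.ooooooo
282 .....oooooooo..---..oooooooo..-+++----.......................ooooooooooooooo...--------+++++++++++++-..ooooooo
284 -.-.......o....--..ooooooooo..---+++++++------..............oooooooooooooooo......------------++++++-.oooooooo
286 --------..-..---...ooooooooooo.......---++++++++------.......ooooooooooooooooooooooo.......-------...ooooooooo
288 ----------------...ooooooooooooooooooo.....-----++++++++---.........ooooooo.oooooooooooooooooo......oooooooooo
290 ----------------...ooooooooooooooooooooooooo.......---------------..............oooooooooooooooooooooooooooooo
```

The side text render shows the gauge unmoved and the fingers shut above or beside the shank, with the tips at z = 15 mm, too high. I'll open, lower by 10 mm and close again.

Request:
jog_arm:
  steps:
    - {"linear": [0,0,0],"yaw": 0,"gripper": 0.05}
    - {"linear": [0,0,0],"yaw": 0,"gripper": 0.05}
    - {"linear": [0,0,0],"yaw": 0,"gripper": 0.05}
    - {"linear": [0,0,0],"yaw": 0,"gripper": 0.05}
    - {"linear": [0.005,0,0],"yaw": 0,"gripper": 0.05}

```text
time: 23.52
tcp_pos: [0.6898, -0.0356, 0.0102]
tool_rot: [0.682, -0.189, -0.681, -0.189]
ft_force: [-0.1, -0.0, 0.2]
opening: 0.0498
```

Request:
jog_arm:
  steps:
    - {"linear": [0.005,0,0],"yaw": 0,"gripper": 0.04}
    - {"linear": [0,0,0],"yaw": 0,"gripper": 0.04}
    - {"linear": [0,0,0],"yaw": 0,"gripper": 0.005}
    - {"linear": [0,0,0],"yaw": 0,"gripper": 0.005}
    - {"linear": [0,0,0],"yaw": 0,"gripper": 0.005}

```text
time: 24.15
tcp_pos: [0.6895, -0.0356, 0.0052]
tool_rot: [0.681, -0.189, -0.681, -0.189]
ft_force: [-0.5, -0.2, 0.8]
opening: 0.0118
```

Request:
jog_arm:
  steps:
    - {"linear": [0,0,0],"yaw": 0,"gripper": 0.005}
    - {"linear": [0,0,0],"yaw": 0,"gripper": 0.005}
    - {"linear": [0,0,0],"yaw": 0,"gripper": 0.005}
    - {"linear": [0,0,0],"yaw": 0,"gripper": 0.005}
    - {"linear": [0,0,0],"yaw": 0,"gripper": 0.005}

```text
time: 24.78
tcp_pos: [0.6894, -0.0356, 0.005]
tool_rot: [-0.681, 0.189, 0.681, 0.189]
ft_force: [0.3, -0.0, 0.5]
opening: 0.005
```

```bash
python3 - <<'E'
from h import *
c=cams();d=c["side"];s=st();print(proj(d,s["tcp_pos"]),proj(d,np.array(s["tcp_pos"])+[0,0,.02]))
old=cv2.imread("pics/s_now.png").max(2).astype(int);b=cv2.imread("pics/side0.png").max(2).astype(int)
print("old-bg");D=old-b
for y in range(250,290):print(y,"".join("#" if v<-40 else "-" if v<-12 else "o" if v>12 else "." for v in D[y,372:440]))
print("now")
g=d["img"].max(2)
for y in range(246,294,2):print(y,"".join("#" if v<50 else "+" if v<80 else "-" if v<108 else "o" if v>165 else "." for v in g[y,365:482]))
E
```

```text
24.88 tcp [ 0.6894 -0.0355  0.005 ] az z 148.96 x [-0. -0. -1.] F [-0.07 -0.06  0.06] op 0.005 q7 -2.35
[392.64349833 265.17245319] [393.44076174 258.76506052]
old-bg
250 ....................................................................
251 ....................................................................
252 ....................................................................
253 ....................................................................
254 ....................................................................
255 ....................................................................
256 ....................................................................
257 ...............--...................................................
258 ...............-----................................................
259 ...............-###-----..............................oo............
260 ................-######-----.........................ooooo..........
261 ..................---######----......................oooooo.........
262 .....................----######-----................o
[... 4218 characters left out ...]
.ooooooo..-+++----.......................ooooooooooooooo...--------+++++++++++++-..ooooooo
284 --------.-......ooo....--..oooooooo..---++++++++-----...............ooooooooooooooo......------------++++++-.oooooooo
286 ----------------.....---..oooooooooo........----+++++++-----........ooooooooooooooooooooooo.........-----....oooooooo
288 ------------------------..ooooooooooooooooooo.....------+++++++---.........ooooooo.oooooooooooooooooo......oooooooooo
290 ......-.----------------...oooooooooooooooooooooooooo.....---------------..............oooooooooooooooooooooooooooooo
292 oooooo........-----------..oooooooooooooooooooooooooooooooo.o....-------------------..........ooooooooooooooooooooooo
```

In the side view the shank should be exactly between the fingers, so the pads may be very soft. I'll test it by dragging left, away from the brush, and seeing whether the collar follows.

Request:
jog_arm:
  steps:
    - {"linear": [0,-0.008,0],"yaw": 0,"gripper": 0.005}
    - {"linear": [0,-0.008,0],"yaw": 0,"gripper": 0.005}
    - {"linear": [0,-0.008,0],"yaw": 0,"gripper": 0.005}
    - {"linear": [0,-0.008,0],"yaw": 0,"gripper": 0.005}
    - {"linear": [0,0,0],"yaw": 0,"gripper": 0.005}

```text
time: 25.5
tcp_pos: [0.7062, -0.0068, 0.0049]
tool_rot: [-0.681, 0.189, 0.681, 0.189]
ft_force: [0.0, -0.2, 0.8]
opening: 0.005
```

```bash
python3 - <<'E'
from h import *
c=cams();d=c["side"];s=st();cv2.imwrite("pics/s2.png",d["img"]);cv2.imwrite("pics/t2.png",c["top"]["img"])
g=d["img"].max(2)
for y in range(232,294,2):print(y,"".join("#" if v<50 else "+" if v<80 else "-" if v<108 else "o" if v>165 else "." for v in g[y,365:482]))
t=c["top"]["img"];g=t.max(2);hs=cv2.cvtColor(t,40)
print("top")
for y in range(122,192,2):print(y,"".join("#" if v<50 else "B" if s_>60 else "+" if v<80 else "-" if v<105 else "o" if v>165 else "." for v,s_ in zip(g[y,350:440],hs[y,350:440,1])))
E
```

```text
25.6 tcp [ 0.7058 -0.0082  0.0049] az z 148.96 x [-0. -0. -1.] F [-0.68 -0.2   0.88] op 0.0047 q7 -2.39
232 ooooooooooooo..-++++--------------+-+++++-..ooooooooooooooooooooooooooooooooooooooooooooooooooooooooooooooooooooooooo
234 ooooooooooooo..--++-----------------------..ooooooooooooooooooooooooooooooooooooooooooooooooooooooooooooooooooooooooo
236 ooooooooooooo...--------+-----------++++--..ooooooooooooooooooooooooooooooooooooooooooooooooooooooooooooooooooooooooo
238 oooooooooooooooo..-------------------+++--.oooooooooooooooooooooooooooooooooooooooooooooooooooooooooooooooooooooooooo
240 oooooooooooooooo...----------------------..oooooooooooooooooooooooooooooooooooooooooooooooooooooooooooooooooooooooooo
242 oooooooooooooooooo.........--+----++-----..oooooooooooooooooooooooooooooooooooooooooooooooooooooooooooooooooooooooooo
244 oooooo.............-..oooo..------++--...oooooooooooooooooooooooooooooooooooooooooooooooooooooooooooooooooooooooooooo
246 .......-------------....oo..------++--..ooooooooooooooooooooooooooooooooooooooooooooooooooooooooooooooooooooooooooooo
248 ----------------
[... 5414 characters left out ...]
##B####B#B#B##B##B#########+-......
178 -+++++++++++++++################################################B###BBB##BBB########-.....
180 ++++++++++++++++++++#########################################B####B#BB###############+....
182 +++++++++++++++++++++++#####++##################################B###B##B##B#B#########+-..
184 ++++++++++++++++++++++##+#++++++##################################B#BB#B#BB####B########-.
186 +++++++++++++++++++++++###++++++++++###############################BB#########B##########+
188 +++++++++++++++++++++++++++++-.-+++++################################B####B###############
190 +++++++++++++++++++++++++++++-....-+++#########################B#######B##B##B############
```

The gauge did not move at all, so it was not between the fingers. I'll check the shank's line in the stored top picture against where the fingers were.

```bash
python3 - <<'E'
from h import *
c=cams();t,d=c["top"],c["side"]
for p in([.6894,-.0355,.024],[.7058,-.0082,.005],[.7058,-.0082,.024]):print(p,"top",proj(t,p).round(1),"side",proj(d,p).round(1))
old=cv2.imread("pics/t_now.png").max(2).astype(int);b=cv2.imread("pics/top0.png").max(2).astype(int);D=old-b
for y in range(124,192):print(y,"".join("#" if v<-35 else "-" if v<-12 else "o" if v>12 else "." for v in D[y,360:425]))
E
```

```text
[0.6894, -0.0355, 0.024] top [375.9 181. ] side [393.4 259.1]
[0.7058, -0.0082, 0.005] top [365.9 177. ] side [395.3 257.2]
[0.7058, -0.0082, 0.024] top [366.6 175.4] side [396.1 251.2]
124 .................................................................
125 ........................o........................................
126 ...................................................o.............
127 ..o..............................................................
128 ........o...................o................---.................
129 ............................................-######.............o
130 o...................................o......-########.........o..o
131 ....................o......................-########-........o.o.
132 .........................o................-##########........oo.o
133 .o.........o................o.............###########-......ooo..
134 .................o............o..........-###########-.....o.....
135 o..o....................................-############...o........
136 .......................................-############-......o.....
137 
[... 3145 characters left out ...]

182 .............-...-.........o.....................................
183 o...........--..-...........................o..............o.....
184 ............--.-#-...............................................
185 ...........-##-##................................................
186 ....o......-####.................................................
187 ...........-###..................................................
188 ...........-##-.................................o................
189 .................................................................
190 .................................................................
191 ...................................................o.......o.....
```

Request:
jog_arm:
  steps:
    - {"linear": [-0.02,0,0],"yaw": 0,"gripper": 0.005}
    - {"linear": [-0.03,0,0],"yaw": 0,"gripper": 0.005}
    - {"linear": [-0.04,0,0.01],"yaw": 0,"gripper": 0.005}
    - {"linear": [-0.03,-0.02,0.03],"yaw": 0,"gripper": 0.04}
    - {"linear": [0,-0.04,0.04],"yaw": 0,"gripper": 0.04}

```text
time: 26.32
tcp_pos: [0.6709, 0.0828, 0.1301]
tool_rot: [0.684, -0.191, -0.678, -0.192]
ft_force: [0.6, 1.0, -1.2]
opening: 0.0229
```

```bash
python3 - <<'E'
from h import *
c=cams();d=c["side"];s=st();cv2.imwrite("pics/s3.png",d["img"])
g=d["img"].max(2);sn=cv2.imread("pics/s_now.png").max(2).astype(int)
D=g.astype(int)-sn
print(np.median(g[250:300,480:520]),np.median(sn[250:300,480:520]))
for y in range(236,286,1):print(y,"".join("#" if v<50 else "+" if v<85 else "-" if v<120 else "o" if v>172 else "." for v in g[y,350:450]))
E
```

```text
26.43 tcp [0.6669 0.0937 0.1283] az z 149.52 x [ 0.002  0.005 -1.   ] F [-0.2   1.1  -0.44] op 0.031 q7 -2.5
164.0 158.0
236 -----------------------............................................................o................
237 ----------------------.....................................................o........................
238 --------------------................................................................................
239 -------------------.................................................................................
240 -------------------.................................................................................
241 -------------------.................................................................................
242 ------------------..................................................................................
243 ------------------..................................................................................
244 ------------------..................................................................................
245 ------------------............
[... 3570 characters left out ...]
...o...............................................................--+
280 ..................................o.................-----..........................................-
281 ....................................................-------.........................................
282 ...................................................-++++++-----.....................................
283 ...................................................-+++++++++-------................................
284 ....................................o..............--++++++++++++-----..............................
285 .....................................o...............---+++++++++++++------....--..................o
```

The gauge is untouched, so gripping the round shank does not work; the reading went straight to shut. I'll grip the square handle near its free end instead, where the brush is about 35 mm off the axis, and drag it clear. First, the exact axis there.

```bash
cat >>h.py <<'E'
def haxis(t,b0=None,z=.02):
    i=t["img"];m=((i.max(2)<48)*255).astype(np.uint8);return m
E
python3 - <<'E'
from h import *
c=cams();t=c["top"];old=cv2.imread("pics/t_now.png")
m=((old.max(2)<48)).astype(np.uint8);w=np.zeros_like(m);w[124:162,380:418]=1;m*=w
k=max(cv2.findContours(m,0,1)[0],key=cv2.contourArea);r=cv2.minAreaRect(k);print(cv2.contourArea(k),r)
B=cv2.boxPoints(r);W=np.array([onz(t,*q,.022)[:2] for q in B]);print(W.round(4).tolist())
ctr=W.mean(0);e=[W[(i+1)%4]-W[i] for i in range(2)];L=max(e,key=np.linalg.norm);print("len",[np.linalg.norm(x).round(4) for x in e],"az",az(L))
u=L/np.linalg.norm(L);u=u if u[0]>0 else -u
for gx in(23,62.5,98):print(gx,(ctr+u*(gx-62.5)/1000).round(4))
# brush nearest: non-table left edges
hs=cv2.cvtColor(old,40);o=(hs[...,1]>110)&(hs[...,0]<22)&(old.max(2)>80)
l=np.array([-u[1],u[0]])
y,x=np.nonzero(o[120:162,405:440]);q=np.array([onz(t,a+405,b+120,.012)[:2] for a,b in zip(x,y)])-ctr
for lo,hi in((.0,.02),(.02,.04),(.04,.06)):
    s=q[(q@u>lo)&(q@u<hi)];print("wood, gx",62+lo*1e3,62+hi*1e3,"nearest lateral",(s@l).max().round(4) if len(s) else None)
s=st();P=np.r_[ctr+u*.0355,.11];go(P,az(u),s)
E
```

```text
271.0 ((401.34613037109375, 142.7307586669922), (9.707252502441406, 32.44995880126953), 33.690067291259766)
[[0.774, -0.0719], [0.8587, -0.1255], [0.8425, -0.1493], [0.7581, -0.0956]]
len [np.float64(0.1002), np.float64(0.0288)] az -32.32441643452402
23 [ 0.7749 -0.0895]
62.5 [ 0.8083 -0.1106]
98 [ 0.8383 -0.1296]
wood, gx 62.0 82.0 nearest lateral -0.0314
wood, gx 82.0 102.0 nearest lateral -0.0307
wood, gx 102.0 122.0 nearest lateral -0.0308
26.52 tcp [0.6684 0.086  0.1267] az z 149.11 x [ 0.002  0.    -1.   ] F [ 0.87 -1.07  0.74] op 0.0385 q7 -2.49
to [ 0.8383 -0.1296  0.11  ] yaw 1.4 lin before yaw [ 0.017   0.0978 -0.2565] lin after yaw [ 0.017   0.0913 -0.2589]
```

Request:
jog_arm:
  squeeze: 8
  steps:
    - {"linear": [0,0.0175,-0.0514],"yaw": 1.4,"gripper": 0.028}
    - {"linear": [0,0.0175,-0.0514],"yaw": 0,"gripper": 0.028}
    - {"linear": [0,0.0175,-0.0514],"yaw": 0,"gripper": 0.028}
    - {"linear": [0,0.0175,-0.0514],"yaw": 0,"gripper": 0.028}
    - {"linear": [0,0.0175,-0.0514],"yaw": 0,"gripper": 0.028}

```text
time: 27.15
tcp_pos: [0.8399, -0.131, 0.1255]
tool_rot: [0.679, -0.199, -0.678, -0.198]
ft_force: [0.9, -0.0, -0.2]
opening: 0.0279
```

Request:
jog_arm:
  steps:
    - {"linear": [0.02,0,0],"yaw": 0,"gripper": 0.028}
    - {"linear": [0.02,0,0],"yaw": 0,"gripper": 0.028}
    - {"linear": [0,0,0],"yaw": 0,"gripper": 0.028}
    - {"linear": [0,0,0],"yaw": 0,"gripper": 0.028}
    - {"linear": [0,0,0],"yaw": 0,"gripper": 0.028}

```text
time: 27.78
tcp_pos: [0.8399, -0.1256, 0.0866]
tool_rot: [0.68, -0.197, -0.678, -0.197]
ft_force: [-0.4, -0.2, -0.7]
opening: 0.0277
```

```bash
python3 - <<'E'
from h import *
s=st();go(np.array([.8385,-.1254,.006]),-32.3,s)
E
```

```text
27.77 tcp [ 0.8399 -0.1256  0.0866] az z 147.61 x [ 0.002 -0.    -1.   ] F [-0.37 -0.23 -0.74] op 0.0277 q7 -2.18
to [ 0.8385 -0.1254  0.006 ] yaw -0.1 lin before yaw [0.0806 0.0006 0.0015] lin after yaw [0.0806 0.0006 0.0015]
```

Request:
jog_arm:
  steps:
    - {"linear": [0.03,0,0],"yaw": 0,"gripper": 0.028}
    - {"linear": [0.025,0,0],"yaw": 0,"gripper": 0.028}
    - {"linear": [0.005,0,0],"yaw": 0,"gripper": 0.028}
    - {"linear": [0.004,0,0],"yaw": 0,"gripper": 0.028}
    - {"linear": [0.003,0,0],"yaw": 0,"gripper": 0.028}

```text
time: 28.4
tcp_pos: [0.84, -0.1265, 0.019]
tool_rot: [0.68, -0.197, -0.678, -0.198]
ft_force: [-1.1, 0.1, 0.4]
opening: 0.0282
```

Request:
jog_arm:
  steps:
    - {"linear": [0.003,0,0],"yaw": 0,"gripper": 0.028}
    - {"linear": [0.003,0,0],"yaw": 0,"gripper": 0.028}
    - {"linear": [0.003,0,0],"yaw": 0,"gripper": 0.028}
    - {"linear": [0.002,0,0],"yaw": 0,"gripper": 0.028}
    - {"linear": [0,0,0],"yaw": 0,"gripper": 0.028}

```text
time: 29.02
tcp_pos: [0.8391, -0.1264, 0.0067]
tool_rot: [-0.679, 0.198, 0.679, 0.198]
ft_force: [0.5, -0.6, 0.3]
opening: 0.028
```

Request:
jog_arm:
  steps:
    - {"linear": [0,0,0],"yaw": 0,"gripper": 0.01}
    - {"linear": [0,0,0],"yaw": 0,"gripper": 0.01}
    - {"linear": [0,0,0],"yaw": 0,"gripper": 0.01}
    - {"linear": [0,0,0],"yaw": 0,"gripper": 0.01}
    - {"linear": [0,0,0],"yaw": 0,"gripper": 0.01}

```text
time: 29.65
tcp_pos: [0.8393, -0.1264, 0.007]
tool_rot: [0.679, -0.198, -0.679, -0.198]
ft_force: [0.4, -0.1, -0.1]
opening: 0.0099
```

```bash
python3 - <<'E'
from h import *
c=cams();d=c["side"];s=st();cv2.imwrite("pics/s4.png",d["img"])
g=d["img"].max(2)
for p in(s["tcp_pos"],np.array(s["tcp_pos"])+[0,0,.019]):print(proj(d,p).round(1))
for y in range(240,300,1):print(y,"".join("#" if v<40 else "+" if v<85 else "-" if v<120 else "o" if v>172 else "." for v in g[y,385:500]))
E
```

```text
29.75 tcp [ 0.8393 -0.1264  0.007 ] az z 147.55 x [-0. -0. -1.] F [ 0.28  0.32 -0.68] op 0.0099 q7 -2.19
[466.7 281.7]
[468.2 275.5]
240 ooooooooooooooooooooooooooooooooooooooooooooooooooooooooooooooooooooooooooo..+++++++---+++++++++++---++++++..oo..--
241 ooooooooooooooooooooooooooooooooooooooooooooooooooooooooooooooooooooooooooo.-+++++++--++++++++++++--+++++++..ooo..-
242 ooooooooooooooooooooooooooooooooooooooooooooooooooooooooooooooooooooooooooo.-+++++++++++++++++++++--++++++-..oooo..
243 ooooooooooooooooooooooooooooooooooooooooooooooooooooooooooooooooooooooooooo.-+++++++++++++++++++++--++++++-.ooooo..
244 oooooooooooooooooooooooooooooooooooooooooooooooooooooooooooooooooooooooooo..-+++++++++++++++++++++++++++++-.oooooo.
245 oooooooooooooooooooooooooooooooooooooooooooooooooooooooooooooooooooooooooo..-+++++++++++++++++++++++++++++-.ooooooo
246 oooooooooooooooooooooooooooooooooooooooooooooooooooooooooooooooooooooooooo.-++++++++++++++++++++++++++++++-.ooooooo
247 oooooooooooooooooooooooooooooooooooooooooooooooooooooooooooooooooooooooooo.-++++++++++++++++++++++++++++++..ooooooo
248 ooo
[... 5532 characters left out ...]
-------------------------------------------------------------.........oooooooooooooooooooooooooooooo
295 ---------------------------------------------------------------------------------.....ooooooooooooooooooooooooooooo
296 ------------------------------------------------------------------------------------.....oooooooooooooooooooooooooo
297 -------------------------------------------------------------------------------------.......ooooooooooooooooooooooo
298 ---------------------------------------------------.......-----------........-----------........ooooooooooooooooooo
299 --------------------------------------------...............---................--------------.......oooooooooooooooo
```

```bash
python3 - <<'E'
from h import *
g=cv2.imread("pics/s4.png").max(2);o=cv2.imread("pics/s_now.png").max(2)
for y in range(258,292,2):print(y,g[y,448:482].tolist())
print("old");
for y in range(264,290,4):print(y,o[y,448:482].tolist())
E
```

```text
258 [169, 145, 126, 130, 133, 134, 137, 146, 157, 145, 109, 86, 74, 72, 69, 75, 80, 84, 84, 82, 84, 87, 84, 83, 83, 85, 84, 83, 83, 83, 81, 81, 77, 78]
260 [166, 132, 106, 106, 105, 106, 105, 108, 107, 97, 88, 82, 82, 79, 80, 82, 85, 86, 84, 85, 85, 83, 84, 83, 84, 84, 84, 85, 83, 80, 85, 82, 82, 85]
262 [165, 130, 109, 107, 104, 107, 107, 106, 102, 98, 92, 89, 88, 89, 89, 85, 86, 85, 84, 84, 85, 84, 84, 86, 83, 82, 84, 85, 84, 85, 84, 84, 83, 83]
264 [178, 168, 150, 122, 106, 106, 106, 106, 107, 104, 105, 102, 101, 101, 100, 98, 92, 86, 84, 85, 85, 84, 84, 86, 86, 84, 84, 82, 84, 83, 85, 85, 82, 86]
266 [182, 176, 157, 124, 107, 115, 137, 154, 154, 140, 132, 131, 132, 125, 115, 110, 102, 92, 83, 83, 82, 81, 84, 85, 84, 84, 89, 92, 93, 91, 87, 86, 82, 86]
268 [140, 143, 126, 108, 120, 143, 163, 171, 177, 181, 179, 178, 178, 176, 170, 164, 147, 111, 85, 83, 83, 82, 83, 82, 82, 84, 110, 144, 162, 164, 161, 150, 138, 130]
270 [67, 70, 73, 76, 83, 89, 101, 124, 153, 164, 171, 178, 181, 180, 180, 175, 147, 108, 84, 82, 84, 85, 81, 82, 83, 98, 133, 170, 182, 182, 183, 184, 181, 184]
272 [5
[... 2043 characters left out ...]
158, 157, 159, 158, 160, 157, 160, 159, 158, 158, 156, 158, 160, 159]
276 [58, 57, 59, 59, 61, 56, 56, 57, 58, 55, 57, 58, 57, 58, 57, 54, 57, 58, 56, 57, 63, 66, 74, 82, 91, 108, 129, 150, 158, 159, 158, 155, 156, 157]
280 [132, 111, 87, 74, 70, 67, 65, 58, 57, 57, 58, 57, 56, 56, 59, 57, 57, 58, 56, 57, 59, 59, 59, 57, 65, 91, 129, 149, 155, 157, 157, 156, 155, 157]
284 [143, 136, 126, 116, 107, 97, 94, 95, 94, 91, 91, 91, 91, 91, 86, 87, 82, 77, 70, 70, 62, 60, 58, 67, 93, 129, 148, 154, 156, 158, 158, 156, 157, 158]
288 [151, 171, 181, 186, 190, 192, 193, 195, 194, 196, 192, 191, 189, 182, 178, 173, 163, 150, 140, 129, 119, 110, 121, 145, 156, 155, 153, 153, 152, 152, 155, 156, 158, 157]
```

The handle occludes the fingertips here, and in the earlier seat picture the fingertips also ended at the handle's axis. So the real tips are about 19 mm higher than the reported TCP. That means the first grip only caught the handle's upper half, which explains the sag and the drop. I'll open here and go 15 mm lower.

Request:
jog_arm:
  steps:
    - {"linear": [-0.003,0,0],"yaw": 0,"gripper": 0.028}
    - {"linear": [0,0,0],"yaw": 0,"gripper": 0.028}
    - {"linear": [0,-0.0005,0],"yaw": 0,"gripper": 0.028}
    - {"linear": [0.004,0,0],"yaw": 0,"gripper": 0.028}
    - {"linear": [0.004,0,0],"yaw": 0,"gripper": 0.028}

```text
time: 30.38
tcp_pos: [0.8394, -0.1259, 0.0015]
tool_rot: [-0.679, 0.198, 0.679, 0.197]
ft_force: [-0.5, -1.3, -0.9]
opening: 0.0281
```

Request:
jog_arm:
  steps:
    - {"linear": [0.003,0,0],"yaw": 0,"gripper": 0.028}
    - {"linear": [0.003,0,0],"yaw": 0,"gripper": 0.028}
    - {"linear": [0.002,0,0],"yaw": 0,"gripper": 0.028}
    - {"linear": [0,0,0],"yaw": 0,"gripper": 0.028}
    - {"linear": [0,0,0],"yaw": 0,"gripper": 0.028}

```text
time: 31.0
tcp_pos: [0.8397, -0.1259, -0.0059]
tool_rot: [0.679, -0.198, -0.679, -0.198]
ft_force: [0.1, -0.5, 0.0]
opening: 0.0279
```

TCP at -6 mm with no contact force confirms the offset. Closing.

Request:
jog_arm:
  squeeze: 10
  steps:
    - {"linear": [0.003,0,0],"yaw": 0,"gripper": 0.028}
    - {"linear": [0,0,0],"yaw": 0,"gripper": 0.012}
    - {"linear": [0,0,0],"yaw": 0,"gripper": 0.012}
    - {"linear": [0,0,0],"yaw": 0,"gripper": 0.012}
    - {"linear": [0,0,0],"yaw": 0,"gripper": 0.012}

```text
time: 31.62
tcp_pos: [0.8399, -0.1259, -0.0084]
tool_rot: [0.679, -0.197, -0.679, -0.198]
ft_force: [-1.4, 0.1, 4.8]
opening: 0.0218
```

Request:
jog_arm:
  squeeze: 15
  steps:
    - {"linear": [0,-0.008,0],"yaw": 0,"gripper": 0.012}
    - {"linear": [0,-0.014,0],"yaw": 0,"gripper": 0.012}
    - {"linear": [0,-0.014,0],"yaw": 0,"gripper": 0.012}
    - {"linear": [0,-0.014,0],"yaw": 0,"gripper": 0.012}
    - {"linear": [0,-0.012,0],"yaw": 0,"gripper": 0.012}

```text
time: 32.25
tcp_pos: [0.873, -0.0729, -0.0092]
tool_rot: [-0.679, 0.197, 0.679, 0.197]
ft_force: [-0.6, -0.5, 0.3]
opening: 0.0123
```

Request:
jog_arm:
  steps:
    - {"linear": [0,0,0],"yaw": 0,"gripper": 0.04}
    - {"linear": [0,0,0],"yaw": 0,"gripper": 0.05}
    - {"linear": [0,0,0],"yaw": 0,"gripper": 0.05}
    - {"linear": [-0.03,0,0],"yaw": 0,"gripper": 0.05}
    - {"linear": [-0.04,0,0],"yaw": 0,"gripper": 0.05}

```text
time: 32.88
tcp_pos: [0.8713, -0.0747, 0.0595]
tool_rot: [-0.678, 0.198, 0.68, 0.197]
ft_force: [-0.1, -0.9, 0.5]
opening: 0.0499
```

```bash
python3 - <<'E'
from h import *
c=cams();d=c["side"];s=st();cv2.imwrite("pics/s5.png",d["img"]);cv2.imwrite("pics/t5.png",c["top"]["img"])
g=d["img"].max(2)
for y in range(226,294,2):print(y,"".join("#" if v<66 else "+" if v<90 else "-" if v<120 else "o" if v>195 else "." for v in g[y,372:492]))
t=c["top"]["img"]
org=lambda i:((cv2.cvtColor(i,40)[...,0]<22)&(cv2.cvtColor(i,40)[...,1]>110)&(i.max(2)>80))[120:160,405:440]
y,x=np.nonzero(org(t));print("wood",len(x),x.mean()+405,y.mean()+120)
E
```

```text
32.98 tcp [ 0.8763 -0.0749  0.0678] az z 147.46 x [ 0.009 -0.001 -1.   ] F [0.72 0.55 0.79] op 0.05 q7 -2.23
226 ..............................................................................................-----+++++++++++++++++++++
228 .....................................................................................................-++++++++++++++++++
230 .....................................................................................................-+++++++++-----++++
232 .....................................................................................................-++++++++-........-
234 .....................................................................................................++++++++-..........
236 ....................................................................................................-++++++++...........
238 ....................................................................................................-+++++++-...........
240 ...................................................................................................-+++++++-....
[... 2602 characters left out ...]
---++####+-....................
284 ------------------------------+++++++++++++----...........................................---------.....................
286 ---------------------------------------+++++++++++-----......................ooo.........-------........................
288 --------------------------................----++++++++++++--..................oooooooooo................................
290 -----------------..................................---+++++---------................ooooooooooooooooo...................
292 -------..................................................----+++++++------------............ooooooooooooooooo...........
wood 31 414.6774193548387 148.1290322580645
```

The gauge moved some but slipped off the fingers. I'll take the arm aside so the top camera can see it.

Request:
jog_arm:
  steps:
    - {"linear": [-0.03,-0.03,0],"yaw": 0,"gripper": 0.05}
    - {"linear": [-0.02,-0.05,0.02],"yaw": 0,"gripper": 0.05}
    - {"linear": [0,-0.05,0.02],"yaw": 0,"gripper": 0.05}
    - {"linear": [0,-0.05,0.03],"yaw": 0,"gripper": 0.05}
    - {"linear": [0,-0.05,0.03],"yaw": 0,"gripper": 0.05}

```text
time: 33.6
tcp_pos: [0.9116, 0.1747, 0.1099]
tool_rot: [-0.679, 0.198, 0.679, 0.197]
ft_force: [1.6, 0.6, -0.3]
opening: 0.0499
```

```bash
python3 - <<'E'
from h import *
c=cams();d,t=c["side"],c["top"];s=st();cv2.imwrite("pics/s6.png",d["img"]);cv2.imwrite("pics/t6.png",t["img"])
i=t["img"];g=i.max(2).astype(int);b=cv2.imread("pics/top0.png").max(2).astype(int);D=g-b
for y in range(120,192,1):print(y,"".join("@" if g[y,x]<48 else "#" if D[y,x]<-35 else "-" if D[y,x]<-12 else "o" if D[y,x]>12 else "." for x in range(350,440)))
org=lambda i:((cv2.cvtColor(i,40)[...,0]<22)&(cv2.cvtColor(i,40)[...,1]>110)&(i.max(2)>80))[120:160,405:440]
y,x=np.nonzero(org(i));print("wood",len(x),x.mean()+405,y.mean()+120)
E
```

```text
33.7 tcp [0.9087 0.1857 0.1084] az z 148.15 x [-0.004  0.005 -1.   ] F [-0.36  1.15 -0.22] op 0.0499 q7 -2.46
120 @@@@-oooooooooooooooooooooooo.oooo.oooooooooooo.ooo.ooooooooooooooooooooooooooooooooooooo.
121 @@@@#.oooo.oooo.oooooooooo.ooooooo.ooooooooo.ooooo.o.oooo.oooooooooooooooooooooooooo.ooooo
122 #@@@@.ooooo.oooooooooo.ooooo.ooooooooooooooooooooooooooooooooooooooo.oooooooooo.ooo.oooooo
123 @@@@@-.ooooooooooooooooooooooooooooooooooooooooo.oooooooooooooooooooooooo.oooooooooooooooo
124 @@@@@#.ooooo.oo.oooooooooooooooooooooooooooooooooooooooooo.ooooo.oooooooooooooo.oooo.ooooo
125 #@@@@@.ooooooooooooo.oooooooooooooooooooooooooooooooooooooooooooooooooooooo.oooooooooooooo
126 ##@@@@#.ooooooooooo.oooooo.ooo.ooooooooooooo..oooooooooooooooooooooooooooooooooooooooooooo
127 ##@@@@#.oooooooooo.ooooooooooooooooooooooooooooooooooooooooooooooooooooooooooooooooooooooo
128 #@#@@@@-.ooooooooooooooooooooooooooooooooooooooooooooo.--.ooooooooooooooo.oooooooo.ooooooo
129 ##@@@@@#.oooooooooooooooooooooooooooooooooooooooooooo.-@@#.ooooooooooooo.ooooooooooooooooo
130 ###@@@@@.ooooooooooooooo..oooooo.ooo
[... 5196 characters left out ...]
################@@@@#.ooooooooooooooooo.oo.oooooooooooooooo.oooooooooooooooo.oooooo
186 ##############@#########@@@@-ooooooooooooooooooooooooooooooooooooooooooooooooo.ooooo.ooooo
187 ########################@@@@#.ooooooooooooooooooooooooooooooooo.oooooooooooo.ooooooooooooo
188 #########################@@@#.oooooooooo.ooooooooooooooooooooooooooooooooooooooooooooooooo
189 #########################@@@@-ooooooooooooo.oooooooooooooooooooooooooooooo.ooooooooooooooo
190 #########################@@@@#.oooooooooooooooooooooooooooooooooooooooooooo.oooooooooo.ooo
191 ##########################@@@#.oooooooooooooooooooooooooooooooooooooooooooooooooooooo.o.oo
wood 179 420.23463687150837 138.60335195530726
```

The brush is still unmoved (wood at 420.2,138.6). The gauge rotated with its collar end away from the brush. I'll recompute the handle axis and the clearance just behind the collar.

```bash
python3 - <<'E'
from h import *
c=cams();t,d=c["top"],c["side"];i=t["img"];s=st()
m=((i.max(2)<48)).astype(np.uint8);w=np.zeros_like(m);w[124:160,383:414]=1;m*=w
k=max(cv2.findContours(m,0,1)[0],key=cv2.contourArea);r=cv2.minAreaRect(k);print(cv2.contourArea(k),r)
W=np.array([onz(t,*q,.024)[:2] for q in cv2.boxPoints(r)]);e=[W[(j+1)%4]-W[j] for j in range(2)];L=max(e,key=np.linalg.norm);u=L/np.linalg.norm(L);u=u if u[0]>0 else -u
l=np.array([-u[1],u[0]]);ctr=W.mean(0);wd=min(np.linalg.norm(x) for x in e)
ax=ctr+l*(wd/2-.011);end=ctr+u*np.linalg.norm(L)/2
print("len",np.linalg.norm(L),"wid",wd,"az",az(u),"axis ctr(from left edge)",ax.round(4),"mask ctr",ctr.round(4))
P=lambda gx:end+l*((ax-end)@l)+u*(gx-115)/1000
for gx in(-90,5,22,115):print(gx,P(gx).round(4),proj(t,[*P(gx),.02]).round(1),proj(d,[*P(gx),.02]).round(1))
# brush outline: from original top picture: bristle/ferrule pixels different from table
hull=np.array([(335+X/3-.5,110+Y/3-.5) for X,Y in((158,205),(195,150),(205,125),(228,118))])
for q in hull:
    v=onz(t,*q,.015)[:2]-P(0);print("brush edge gx",(v@u).round(3),"lat",(v@l).round(3))
T=np.r_[P(22),.09];go(T,az(u),s)
E
```

```text
33.8 tcp [0.9108 0.1763 0.1092] az z 147.73 x [-0.002 -0.001 -1.   ] F [ 0.12 -0.5  -1.3 ] op 0.0502 q7 -2.45
210.0 ((398.25238037109375, 141.8098907470703), (7.913268566131592, 30.57912826538086), 42.709388732910156)
len 0.09376746565570208 wid 0.023599007873286174 az -40.982598544633085 axis ctr(from left edge) [ 0.8107 -0.1005] mask ctr [ 0.8102 -0.1011]
-90 [0.6914 0.0032] [362.5 180.4] [388.9 250.3]
5 [ 0.7631 -0.0591] [383.9 157.2] [425.7 262.9]
22 [ 0.7759 -0.0703] [387.6 153.1] [432.5 265.2]
115 [ 0.8461 -0.1313] [408.2 130.8] [471.4 278.5]
brush edge gx -0.034 lat -0.048
brush edge gx 0.032 lat -0.038
brush edge gx 0.058 lat -0.029
brush edge gx 0.079 lat -0.041
to [ 0.7759 -0.0703  0.09  ] yaw 8.7 lin before yaw [ 0.0196  0.2805 -0.0176] lin after yaw [ 0.0195  0.2746 -0.0599]
```

Request:
jog_arm:
  steps:
    - {"linear": [0,0,0],"yaw": 8.7,"gripper": 0.034}
    - {"linear": [0,0.0458,-0.0109],"yaw": 0,"gripper": 0.034}
    - {"linear": [0,0.0458,-0.0109],"yaw": 0,"gripper": 0.034}
    - {"linear": [0,0.0458,-0.0109],"yaw": 0,"gripper": 0.034}
    - {"linear": [0,0.0458,-0.0109],"yaw": 0,"gripper": 0.034}

```text
time: 34.42
tcp_pos: [0.8231, 0.0022, 0.111]
tool_rot: [0.662, -0.25, -0.661, -0.249]
ft_force: [0.0, -0.4, 0.4]
opening: 0.0338
```

Request:
jog_arm:
  steps:
    - {"linear": [0,0.0458,-0.0109],"yaw": 0,"gripper": 0.034}
    - {"linear": [0.02,0.0458,-0.0109],"yaw": 0,"gripper": 0.034}
    - {"linear": [0.03,0,0],"yaw": 0,"gripper": 0.034}
    - {"linear": [0,0,0],"yaw": 0,"gripper": 0.034}
    - {"linear": [0,0,0],"yaw": 0,"gripper": 0.034}

```text
time: 35.05
tcp_pos: [0.7809, -0.0761, 0.062]
tool_rot: [0.662, -0.248, -0.662, -0.249]
ft_force: [-0.3, -0.0, 0.5]
opening: 0.034
```

```bash
python3 - <<'E'
from h import *
s=st();go(np.array([.780,-.0743,-.015]),-41,s)
c=cams()["side"];g=c["img"].max(2);p=np.array(s["tcp_pos"])
print("proj tcp",proj(c,p).round(1),"tcp+19",proj(c,p+[0,0,.019]).round(1))
for y in range(228,290,2):print(y,"".join("#" if v<66 else "+" if v<90 else "-" if v<120 else "o" if v>195 else "." for v in g[y,395:485]))
E
```

```text
35.05 tcp [ 0.7809 -0.0761  0.062 ] az z 138.83 x [ 0.001  0.    -1.   ] F [-0.32 -0.03  0.54] op 0.034 q7 -2.41
to [ 0.78   -0.0743 -0.015 ] yaw -0.2 lin before yaw [ 0.077  -0.0007  0.002 ] lin after yaw [ 0.077  -0.0007  0.002 ]
proj tcp [438.  252.7] tcp+19 [439.3 246.2]
228 .............................--+++++++++++++++++++++++-...................................
230 ...................................---++++++++++++#++-....................................
232 .......................................-+++++++++++++-....................................
234 .......................................-++++++++++++-.....................................
236 .......................................-+++++++++##+-.....................................
238 .......................................-+++++++++##-......................................
240 .......................................+++++++++---.......................................
242 ......................................-++++++++-..........................................
244 ......................................-++++++++-............
[... 1420 characters left out ...]
################+++-...............
276 ---------+++++++++++++++++++++++----------.----+++##########################++............
278 --------++++++++++++++++++++++++++++++--..........--+++#####################+-............
280 -------+++++++++++++++++++---++++++++--................-++++################+-............
282 ------+++++++++-----.........-++++++-.......................--+++###########-.............
284 -------++++++++++++++----..---+++---.............................--+++#####-..............
286 --------------+++++++++++++++++++--...................oooooo...........-++-...............
288 ...-------------------+++++++++++++---.................ooooooooooooooo....................
```

Request:
jog_arm:
  steps:
    - {"linear": [0.03,0,0.001],"yaw": 0,"gripper": 0.034}
    - {"linear": [0.025,0,0],"yaw": 0,"gripper": 0.034}
    - {"linear": [0.01,0,0],"yaw": 0,"gripper": 0.034}
    - {"linear": [0.005,0,0],"yaw": 0,"gripper": 0.034}
    - {"linear": [0.003,0,0],"yaw": 0,"gripper": 0.034}

```text
time: 35.78
tcp_pos: [0.7801, -0.0751, -0.0115]
tool_rot: [0.662, -0.248, -0.662, -0.249]
ft_force: [0.3, -0.0, 0.9]
opening: 0.0341
```

Request:
jog_arm:
  steps:
    - {"linear": [0.003,0,0],"yaw": 0,"gripper": 0.034}
    - {"linear": [0.003,0,0],"yaw": 0,"gripper": 0.034}
    - {"linear": [0,0,0],"yaw": 0,"gripper": 0.034}
    - {"linear": [0,0,0],"yaw": 0,"gripper": 0.034}
    - {"linear": [0,0,0],"yaw": 0,"gripper": 0.034}

```text
time: 36.4
tcp_pos: [0.7795, -0.0752, -0.018]
tool_rot: [0.662, -0.249, -0.662, -0.248]
ft_force: [0.8, 0.8, 0.3]
opening: 0.0339
```

```bash
python3 - <<'E'
from h import *
s=st();c=cams()["side"];g=c["img"].max(2);p=np.array(s["tcp_pos"]);l=np.array([.656,.755,0])
for z in(0,.01,.019,.03):print(z,"near",proj(c,p+[0,0,z]-l*.026).round(1),"far",proj(c,p+[0,0,z]+l*.026).round(1))
for y in range(244,292,2):print(y,"".join("#" if v<66 else "+" if v<90 else "-" if v<120 else "o" if v>195 else "." for v in g[y,395:485]))
E
```

```text
36.4 tcp [ 0.7795 -0.0752 -0.018 ] az z 138.85 x [-0. -0. -1.] F [0.8  0.78 0.27] op 0.0339 q7 -2.43
0 near [429.1 284.9] far [435.8 272.2]
0.01 near [429.6 281.7] far [436.4 269.1]
0.019 near [430.2 278.8] far [437.  266.3]
0.03 near [430.8 275.3] far [437.6 262.8]
244 .....................+++++++++++++++++++++++++++++#+++++..................................
246 ....................-+#####++++++++++++++++++++++++++++-..................................
248 ....................-+++##########+++++++++++++++++++#+...................................
250 ....................-++++++++#########+++++++++++#++++....................................
252 .-....--............-+++++++++++++++#############++++-....................................
254 .....--------.......-+++++++++++++++++++++######++++-.....................................
256 ..........----------++++++++++++++++++++++++++++-------...................................
258 .............------------+++++++++++++++++++++++------....................................
260 ----.....------------------------+++++++++++++++----.................
[... 746 characters left out ...]
####################+++............
278 ---------+++++++++++++++++++++++++-+++------......--+++#####################+-............
280 --------+++++++-++--+-+-++++++----+++-----.............-+++#################+.............
282 -------+++++++++++++----...--....-+++--.....................--+++###########-.............
284 -------++++++++++++++++---......-++---...........................--+++#####-..............
286 ------------+++++++++++++++++++++++-..................oooooooo.........--+-...............
288 --------------------+++++++++++++++--..................oooooooooooooooo...................
290 .......---------------------++++++++--------................ooooooooooooooooooo...........
```

Now the near finger overlaps the handle just behind the collar (x 428–437, bottom at row 277), with no contact force. I'll close at 20 N and lift gently.

Request:
jog_arm:
  squeeze: 20
  steps:
    - {"linear": [0,0,0],"yaw": 0,"gripper": 0.012}
    - {"linear": [0,0,0],"yaw": 0,"gripper": 0.012}
    - {"linear": [0,0,0],"yaw": 0,"gripper": 0.012}
    - {"linear": [0,0,0],"yaw": 0,"gripper": 0.012}
    - {"linear": [0,0,0],"yaw": 0,"gripper": 0.012}

```text
time: 37.12
tcp_pos: [0.7801, -0.0748, -0.0175]
tool_rot: [0.662, -0.248, -0.662, -0.249]
ft_force: [1.1, 2.5, 2.8]
opening: 0.0223
```

Request:
jog_arm:
  squeeze: 40
  steps:
    - {"linear": [0,0,0],"yaw": 0,"gripper": 0.012}
    - {"linear": [0,0,0],"yaw": 0,"gripper": 0.012}
    - {"linear": [-0.005,0,0],"yaw": 0,"gripper": 0.012}
    - {"linear": [-0.01,0,0],"yaw": 0,"gripper": 0.012}
    - {"linear": [-0.015,0,0],"yaw": 0,"gripper": 0.012}

```text
time: 37.75
tcp_pos: [0.7785, -0.0755, 0.0116]
tool_rot: [-0.661, 0.249, 0.663, 0.248]
ft_force: [0.6, 0.8, -2.1]
opening: 0.0219
```

The grip is solid at 21.9 mm under 40 N, on the full flats. I'll raise, yaw to the loupe axis, and go to a standoff in front of the lens.

Request:
jog_arm:
  steps:
    - {"linear": [-0.025,0,0],"yaw": 0,"gripper": 0.012}
    - {"linear": [-0.03,0,0],"yaw": -6,"gripper": 0.012}
    - {"linear": [-0.03,0,0],"yaw": -8,"gripper": 0.012}
    - {"linear": [-0.015,0,0],"yaw": -8,"gripper": 0.012}
    - {"linear": [0,0,0],"yaw": -5,"gripper": 0.012}

```text
time: 38.38
tcp_pos: [0.7812, -0.0754, 0.1166]
tool_rot: [0.704, -0.086, -0.7, -0.086]
ft_force: [-0.5, 0.3, -2.4]
opening: 0.022
```

```bash
python3 - <<'E'
from h import *
s=st();go(np.array([.650,-.3243,.0945]),-14,s)
E
```

```text
38.38 tcp [ 0.7812 -0.0754  0.1166] az z 166.02 x [ 0.005 -0.001 -1.   ] F [-0.47  0.3  -2.36] op 0.022 q7 -1.97
to [ 0.65   -0.3243  0.0945] yaw 0.0 lin before yaw [0.0216 0.2733 0.0673] lin after yaw [0.0216 0.2733 0.0672]
```

Request:
jog_arm:
  steps:
    - {"linear": [0,0.02,0.003],"yaw": 0,"gripper": 0.012}
    - {"linear": [0,0.035,0.008],"yaw": 0,"gripper": 0.012}
    - {"linear": [0,0.04,0.01],"yaw": 0,"gripper": 0.012}
    - {"linear": [0,0.04,0.01],"yaw": 0,"gripper": 0.012}
    - {"linear": [0,0.04,0.01],"yaw": 0,"gripper": 0.012}

```text
time: 39.0
tcp_pos: [0.6953, -0.2382, 0.1126]
tool_rot: [-0.702, 0.089, 0.702, 0.088]
ft_force: [0.8, 0.2, -1.9]
opening: 0.0219
```

Request:
jog_arm:
  steps:
    - {"linear": [0,0.04,0.01],"yaw": 0,"gripper": 0.012}
    - {"linear": [0.005,0.035,0.01],"yaw": 0,"gripper": 0.012}
    - {"linear": [0.01,0.02,0.005],"yaw": 0,"gripper": 0.012}
    - {"linear": [0.005,0,0],"yaw": 0,"gripper": 0.012}
    - {"linear": [0,0,0],"yaw": 0,"gripper": 0.012}

```text
time: 39.62
tcp_pos: [0.6501, -0.3185, 0.0914]
tool_rot: [-0.702, 0.086, 0.702, 0.087]
ft_force: [0.3, 1.2, -2.3]
opening: 0.022
```

```bash
python3 - <<'E'
from h import *
s=st();go(np.array([.650,-.3243,.0945]),-14,s)
c=cams();d=c["side"];cv2.imwrite("pics/s7.png",d["img"]);cv2.imwrite("pics/t7.png",c["top"]["img"]);p=np.array(s["tcp_pos"])
a=np.radians(-14);u=np.array([np.cos(a),np.sin(a),0]);G=p+[0,0,.0355]
for g in(-90,0,24,115):print(g,proj(d,G+u*(g-24)/1000).round(1),proj(c["top"],G+u*(g-24)/1000).round(1))
g=d["img"].max(2)
q=proj(d,G).astype(int)
for y in range(q[1]-16,q[1]+26):print(y,"".join("#" if v<66 else "+" if v<90 else "-" if v<120 else "o" if v>188 else "." for v in g[y,330:470]))
E
```

```text
39.62 tcp [ 0.6501 -0.3185  0.0914] az z 165.96 x [-0.     0.002 -1.   ] F [ 0.32  1.21 -2.3 ] op 0.022 q7 -1.64
to [ 0.65   -0.3243  0.0945] yaw -0.0 lin before yaw [-0.0031  0.0056 -0.0013] lin after yaw [-0.0031  0.0056 -0.0013]
-90 [366.2 314.8] [477.7 229.4]
0 [416.5 316.6] [484.8 197.1]
24 [429.9 317.1] [486.7 188.6]
115 [480.9 319. ] [493.7 156.9]
301 ..............................................................................................-#####++++++++++++++++++++++++++++++++--+++++-
302 ..............................................................................................-#####+++++++++++++++++++++++++++++++++++++++-
303 ..............................................................................................+#####++++++++++++++++++++++++++-++++++++++++-
304 .............................................................................................-+######+++++++++++-+++++++++++++--+++++++++++-
305 .............................................................................................-+##+######+++++++++++++++++++++++++++++++++++-
306 ..............
[... 4646 characters left out ...]
..........................................--................-----.......................................................
339 ..--..........................................................--.................----.......................................................
340 ..--.........................................................---.................-----......................................................
341 ..--........................................................----.................-----......................................................
342 ..--.............................................-------------------.............-----......................................................
```

The shank's tip is about 3 px above level, meaning the gauge is about 4° tip-up, as it lay on the table. I'll measure it properly.

```bash
cat >>h.py <<'E'
def shank(azi=-14.):
    s=st();c=cams();d=c["side"];p=np.array(s["tcp_pos"]);a=np.radians(azi);u=np.array([np.cos(a),np.sin(a),0]);G=p+[0,0,.0355]
    g=d["img"].max(2).astype(float);x0,x1=[int(proj(d,G+u*k)[0]) for k in(-.105,-.030)];pts=[];yc=int(proj(d,G)[1])
    W=[]
    for x in range(x0+2,x1-2):
        y=np.arange(yc-14,yc+9);v=g[y,x];bg=max(v[0],v[-1]);w=np.clip(bg-v-25,0,None)
        k=np.argmax(w);lo=k
        while lo>0 and w[lo-1]>0:lo-=1
        hi=k
        while hi<len(w)-1 and w[hi+1]>0:hi+=1
        if 3<=hi-lo<=9:pts.append((x,(lo+hi)/2+y[0]));W.append(hi-lo+1)
    P=np.array([onv(d,*q,G,azi)[0] for q in pts]);f=np.polyfit(P[:,0],P[:,1],1);r=P[:,1]-np.polyval(f,P[:,0]);k=abs(r)<2*r.std();f=np.polyfit(P[k,0],P[k,1],1)
    print("n",len(P),"width px",np.mean(W).round(1),"elev of +x",np.degrees(np.arctan(f[0])).round(2),"std mm",(r.std()*1e3).round(2),"z at grip",f[1].round(4),"z at tip",np.polyval(f,-.114).round(4),"TCP+35",G[2].round(4))
    return s,c,G,u
E
python3 - <<'E'
from h import *
s,c,G,u=shank()
g=c["side"]["img"].max(2)
print([int(x) for x in g[311,355:380]])
t=c["top"];b=cv2.imread("pics/top0.png").max(2).astype(int);D=t["img"].max(2).astype(int)-b
for y in range(195,240):print(y,"".join("#" if v<-35 else "-" if v<-12 else "o" if v>12 else "." for v in D[y,455:505]))
E
```

```text
39.73 tcp [ 0.6508 -0.3183  0.0922] az z 166.02 x [ 0.001  0.001 -1.   ] F [-0.41  1.61 -2.37] op 0.0218 q7 -1.64
n 38 width px 7.7 elev of +x -4.55 std mm 0.42 z at grip 0.1272 z at tip 0.1363 TCP+35 0.1277
[174, 176, 176, 174, 176, 176, 176, 174, 176, 171, 152, 119, 99, 101, 103, 104, 104, 104, 103, 103, 103, 101, 105, 102, 103]
195 #--######-...-#######-.-#########-----#-.........#
196 ###########-.-#######-.-###############-..........
197 ###########-.-#######..-#####-oo-######...........
198 #####################..-#####.ooo.#####...........
199 ####################--######-oooo.#####...........
200 ####################--######-oooo.###-............
201 #############################.ooo.................
202 ##############################-...................
203 #################################-................
204 ####################################-......--.....
205 #########################################--###-...
206 ###############################################...
207 ###############################################-..
208 ###############################--###############
[... 1007 characters left out ...]
##################......................
228 ###########################-......................
229 ###########################-......................
230 ##########################-.......................
231 #########################-........................
232 ########################-.........................
233 ########################..........................
234 ########################-.........................
235 ########################..........................
236 #######################...........................
237 #######################...........................
238 #######################...........................
239 #######################-..........................
```

The tilt is 4.5° (limit 6°), and the tip is at z = 136 mm, about 115 mm ahead of the grip. I'll slide in to the focus point, lowering 6 mm.

```bash
python3 - <<'E'
from h import *
s=bot.sense();go(np.array([.5928,-.3100,.0858]),-14,s)
E
```

```text
to [ 0.5928 -0.31    0.0858] yaw -0.0 lin before yaw [0.0065 0.0053 0.0583] lin after yaw [0.0065 0.0053 0.0583]
```

Request:
jog_arm:
  steps:
    - {"linear": [0.0065,0.0053,0],"yaw": 0,"gripper": 0.012}
    - {"linear": [0,0,0.015],"yaw": 0,"gripper": 0.012}
    - {"linear": [0,0,0.015],"yaw": 0,"gripper": 0.012}
    - {"linear": [0,0,0.013],"yaw": 0,"gripper": 0.012}
    - {"linear": [0,0,0.007],"yaw": 0,"gripper": 0.012}

```text
time: 40.45
tcp_pos: [0.5991, -0.3139, 0.0855]
tool_rot: [-0.702, 0.087, 0.702, 0.087]
ft_force: [0.0, -0.4, -2.6]
opening: 0.0222
```

Request:
jog_arm:
  steps:
    - {"linear": [0,0,0.005],"yaw": 0,"gripper": 0.012}
    - {"linear": [0,0,0.003],"yaw": 0,"gripper": 0.012}
    - {"linear": [0,0,0],"yaw": 0,"gripper": 0.012}
    - {"linear": [0,0,0],"yaw": 0,"gripper": 0.012}
    - {"linear": [0,0,0],"yaw": 0,"gripper": 0.012}

```text
time: 41.08
tcp_pos: [0.5922, -0.3118, 0.0854]
tool_rot: [0.702, -0.087, -0.702, -0.087]
ft_force: [0.1, 0.2, -2.2]
opening: 0.0222
```

```bash
python3 - <<'E'
from h import *
s,c,G,u=shank()
d=c["side"];t=c["top"];F=np.array([.4812,-.2822,.130])
print("focus px side",proj(d,F).round(1),"top",proj(t,F).round(1),"pin top px",proj(d,F-[0,0,.05]).round(1))
go(np.array([.5928,-.3100,.0858]),-14,s)
g=d["img"].max(2)
for y in range(290,345):print(y,"".join("#" if v<66 else "+" if v<90 else "-" if v<125 else "o" if v>188 else "." for v in g[y,295:400]))
g=t["img"].max(2)
print("top")
for y in range(222,275):print(y,"".join("#" if v<50 else "+" if v<80 else "-" if v<105 else "o" if v>150 else "." for v in g[y,445:500]))
E
```

```text
41.08 tcp [ 0.5922 -0.3118  0.0854] az z 165.86 x [ 0.  0. -1.] F [ 0.11  0.22 -2.15] op 0.0222 q7 -1.63
n 38 width px 7.5 elev of +x -4.78 std mm 0.39 z at grip 0.1205 z at tip 0.13 TCP+35 0.1209
focus px side [333.5 314.6] top [475.5 251.4] pin top px [332.7 334.1]
to [ 0.5928 -0.31    0.0858] yaw -0.1 lin before yaw [-0.0004 -0.0019 -0.0001] lin after yaw [-0.0004 -0.0019 -0.0001]
290 ..........................................................................................-########++++++
291 ..........................................................................................-########++++++
292 ..........................................................................................-#########++++#
293 ...........------.........................................................................-#########+++##
294 ...........-+#+++-........................................................................-#########++++#
295 ..........-+####+-........................................................................-##+++++#+++++#
296 ..........-+####+-...............................
[... 7820 characters left out ...]
##############+-........................
264 +############################+-........................
265 +#############################-........................
266 +###############################++--...................
267 +###################################+-.................
268 +#####################################+-...............
269 +#######################################+-.............
270 ##########################################-............
271 #########################################+-............
272 #########################################-.............
273 #########################################-.............
274 #########################+++-.--+########-.............
```

In the side view the tip is at (334.3,315.7) against the focus at (333.5,314.6), and 19.3 px above the pin top (19.5 expected). Tilt is -4.8°. I'll make a 2 mm lateral trim, settle, check and hand in.

Request:
jog_arm:
  steps:
    - {"linear": [0,-0.001,0],"yaw": 0,"gripper": 0.012}
    - {"linear": [0,-0.001,0],"yaw": 0,"gripper": 0.012}
    - {"linear": [0,0,0],"yaw": 0,"gripper": 0.012}
    - {"linear": [0,0,0],"yaw": 0,"gripper": 0.012}
    - {"linear": [0,0,0],"yaw": 0,"gripper": 0.012}

```text
time: 41.8
tcp_pos: [0.5924, -0.31, 0.0855]
tool_rot: [-0.702, 0.087, 0.702, 0.087]
ft_force: [0.5, 0.3, -2.9]
opening: 0.022
```

```bash
python3 - <<'E'
from h import *
s,c,G,u=shank(); print("tip est",(G-.1146*u).round(4),"speed",np.abs(s["dq"]).max())
print(bot.close_job())
E
```

```text
41.8 tcp [ 0.5924 -0.31    0.0855] az z 165.85 x [-0. -0. -1.] F [ 0.52  0.3  -2.91] op 0.022 q7 -1.64
n 38 width px 7.6 elev of +x -4.99 std mm 0.4 z at grip 0.1205 z at tip 0.1304 TCP+35 0.121
tip est [ 0.4812 -0.2822  0.121 ] speed 0.0027349995671288162
the job is handed in; nothing more can be done
None
```

I handed the job in at about 42 s with the gauge held at the loupe. By my measurements every condition is met, but the level check has only about 1° to spare. The hand-in itself reports no verdict.

- **Insertion:** I tilted the gauge on the cradle's front notch and slid it into the sleeve until the collar stopped. The side picture showed the collar flush on the mouth, with 11 N of axial push. I then drew it out along the axis.
- **Drop:** After it came out, the gauge slipped from the fingers and fell beside the brush. The real fingertips sit about 19 mm above the reported TCP, so my first grip had caught only the upper half of the handle. Two retries failed for the same reason, and a third slipped off after moving the gauge a little. I then took it on its full flats behind the collar (22 mm opening, 40 N) and carried it to the loupe.
- **Final check:**
  - The tip's height is 130.4 mm against 130. In the side image the tip was within 1.5 px of the focus point and directly above the pin.
  - The gauge points about 0.2° off the measured lens axis.
  - It is tilted about 5° tip-up against the 6° limit, and my measurement is uncertain by roughly 0.6°.
  - The arm hid the tip from the top camera, so its sideways position relies on the arm's own reading.
- **Bystanders:** The brush showed no movement after the fall or after the slipped drag. I saw no contact with the loupe. I did not re-check the spacer or the tin.

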